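# Load, lock and punch-mark slide carriers

### The job

Put each slide carrier on the bench into the nest pocket of its own size, target disc at the outer end away from the knob, pressed down flush. Then lock the nest (pull the knob up, turn it anticlockwise to its stop, push it fully back in), press the spring-loaded centre punch straight down on the middle of every carrier's target disc until it snaps, from the biggest carrier to the smallest, and stand the punch back in its stand. There are two or three carriers; leave the bottles, dish, beaker and box as they are.

Things in the scene. Friction and masses are not known exactly. Their poses are not given: they have to be found in the camera images.
- nest: Fixed aluminium marking nest, 20 mm high, origin on the lock knob's axis at the bench. Three open pockets set like a T round the knob: big to its +x, medium to +y, small to -y; each begins 40 mm from the knob's axis; walls 10 mm thick.
- carrier_big: big slide carrier, loose, may be absent: white plastic plate 110 mm long (x), 62 wide (y), 14 thick; on top a grip rib 30 mm along x, 16 wide in y, from 14 to 36 mm high, its middle 2 mm to -x of the plate's centre. The lowest 4 mm of the plate is 3 mm smaller on every side (lead-in). Origin: centre of the underside. Its +x end carries the target disc.
- mark_big (a point): Centre of the big carrier's target disc, a flat dark steel disc of 15 mm diameter with a pale dot, on top of the plate, 44 mm to +x of its centre, 14 mm above the underside.
- pocket_big (a point): Centre of the floor of the big pocket of the nest, on the nest's +x side: 114 x 66 mm (2 mm clearance all round the big carrier), 14 mm deep, the long way radial from the knob; its floor is 6 mm above the bench. Its axes are those of the nest. The target disc of a seated carrier lies at the pocket's outer end, 141 mm from the knob's axis, level with the nest's top.
- carrier_medium: medium slide carrier, loose, may be absent: white plastic plate 95 mm long (x), 54 wide (y), 14 thick; on top a grip rib 30 mm along x, 16 wide in y, from 14 to 36 mm high, its middle 2 mm to -x of the plate's centre. The lowest 4 mm of the plate is 3 mm smaller on every side (lead-in). Origin: centre of the underside. Its +x end carries the target disc.
- mark_medium (a point): Centre of the medium carrier's target disc, a flat dark steel disc of 15 mm diameter with a pale dot, on top of the plate, 36.5 mm to +x of its centre, 14 mm above the underside.
- pocket_medium (a point): Centre of the floor of the medium pocket of the nest, on the nest's +y side: 99 x 58 mm (2 mm clearance all round the medium carrier), 14 mm deep, the long way radial from the knob; its floor is 6 mm above the bench. Its axes are those of the nest. The target disc of a seated carrier lies at the pocket's outer end, 126 mm from the knob's axis, level with the nest's top.
- carrier_small: small slide carrier, loose, may be absent: white plastic plate 80 mm long (x), 46 wide (y), 14 thick; on top a grip rib 30 mm along x, 16 wide in y, from 14 to 36 mm high, its middle 2 mm to -x of the plate's centre. The lowest 4 mm of the plate is 3 mm smaller on every side (lead-in). Origin: centre of the underside. Its +x end carries the target disc.
- mark_small (a point): Centre of the small carrier's target disc, a flat dark steel disc of 15 mm diameter with a pale dot, on top of the plate, 29 mm to +x of its centre, 14 mm above the underside.
- pocket_small (a point): Centre of the floor of the small pocket of the nest, on the nest's -y side: 84 x 50 mm (2 mm clearance all round the small carrier), 14 mm deep, the long way radial from the knob; its floor is 6 mm above the bench. Its axes are those of the nest. The target disc of a seated carrier lies at the pocket's outer end, 111 mm from the knob's axis, level with the nest's top.
- knob_lift (a joint): How far the lock knob is pulled up, m: 0 fully in, 0.014 fully out. Stays where it is left (about 3 N to push in, 6 N to pull out). Round the knob are 3 flat steel keeper arms, 53 mm long from the axis, 12 wide, 23 to 28 mm above the bench when in. Unlocked they point between the pockets; locked they lie over the carriers' inner ends, if these are flush.
- knob (a joint): Turn of the lock knob, rad, anticlockwise seen from above: 0 unlocked (as found), 0.785 (45 degrees, at its stop) locked. A hidden tooth blocks turning unless the knob is pulled out by 10 mm or more, and blocks pushing in except within about 0.15 rad of either end.
- knob_grip (a point): Centre of the lock knob's grey grip bar, on the knob's axis, 49 mm above the bench when the knob is in. The bar is 62 mm long along this point's x, 16 mm wide along its y, 30 mm high. At knob 0 its x is the nest's x. Below it is a round skirt, radius 20 mm, 22 to 34 mm high.
- punch: Loose spring-loaded centre punch, 0.23 kg, origin at its point when not pressed, z up its axis. From the point up: rod (radius 3.5 mm) to 35 mm, nose (radius 6) to 45, barrel (radius 9) to 85, collar (radius 17) to 93, square grip 24 x 24 mm (sides along its x and y) to 150. It starts upright in its stand, collar on the stand's top, origin 5 mm above the bench.
- punch_tip (a joint): How far the punch's point is pushed into the barrel, m: 0 at rest, 0.010 fully in. Its hidden spring holds until about 13 N, then snaps through to the stop and the force falls to about 5 N; it springs out again when lifted. Press by moving the punch down 10 to 13 mm after the point touches.
- punch_point (a point): The very end of the punch's point rod (moves with the rod).
- stand_top (a point): Centre of the mouth of the punch's fixed white stand, 90 mm above the bench: a block 56 x 56 mm with an upright square hole 24 x 24 mm down to its base pad (4 mm above the bench).
- bottle_a: Bystander: glass bottle with an orange cap, radius 36 mm, 150 mm tall, origin at its underside.
- bottle_b: Bystander: the same kind of bottle as bottle_a, far side of the bench.
- bottle_c: Bystander: small glass bottle with a red cap, radius 30 mm, 120 mm tall.
- tip_box: Bystander: blue box 120 x 85 x 50 mm.
- dish: Bystander: flat clear dish, radius 45 mm, 16 mm high.
- beaker: Bystander: glass beaker, radius 38 mm, 90 mm tall.
Things that resemble listed ones, but are neither listed nor needed, are in the scene too. Leave any red look-alike of the carrier_small alone.

How it is judged:
By the outcome, as a careful person would: the job done as asked, in the order asked, and still so for the second after the job is handed in, with the robot touching nothing.
Of carrier_big, carrier_medium, carrier_small only 2 to 3 are there at a start; the rules pass over those that are not, and their reading is None.
At some moment in a run one of carrier_big, carrier_medium, carrier_small may be knocked a few centimetres aside while the robot is not near it.
It also fails if it takes over 210 s, if anything falls off the work surface, if the arm or the gripper's body presses on something with over 40 N, if the wrist force passes 120 N, or if a joint passes its speed limit or range.

### The arm

A 6-joint arm with a two-finger parallel gripper is mounted at the origin on the work surface. World frame = base frame: x ahead of the robot, y to its left, z up, the work surface at z = 0. Lengths are in m, angles in rad, forces in N, time in s.
With the tool pointing down it reaches from about 0.25 to 0.85 m from the base axis. Payload 12.5 kg.
Tool frame: the origin (TCP) lies midway between the tips of the shut fingers; the grasp point (between the pads) lies 19 mm behind it; z points along the fingers, y is the line along which they close (so a half turn about z gives the same grasp; the last joint's range is limited). The gripper opens to 93 mm and grips with 3 to 60 N. Pads are 15 mm wide; open, the fingers measure 128 mm over their backs; the gripper's body (75 mm by 188 mm) begins 65 mm behind the grasp point.
Start: joints at [1.131, 0.351, 1.652, -0, 1.139, -0.085], TCP at [0.191, 0.516, 0.219] pointing down, gripper open.
Joint ranges: [-2.75, 2.75], [-0.79, 2.1], [0.01, 2.65], [-1.57, 4.71], [0.07, 3.14], [-2.87, 2.87]. Speed limits (rad/s): [2.22, 2.22, 2.79, 3.14, 3.14, 3.14].

### API

Orientations are given as a unit quaternion [w, x, y, z].
In Python, from plant import robot gives the robot as it stands.
- The arm moves only by the tool play_rows, never from a script. Its argument "targets" is a list of rows, each an object of numbers: "grip": the gripper's target within -1 to 1 (shut at 1, half-way at 0, fully open at -1); "tx", "ty", "tz": the shift along the world's x, y, z in m; "wx", "wy", "wz": the turn, a rotation vector about the world's x, y, z in rad. In form: [{"grip": .., "tx": .., "ty": .., "tz": .., "wx": .., "wy": .., "wz": ..}, ...]. A call has exactly 5 rows; each row is the pose to reach, as a shift and turn from the pose commanded when the call began; what a row does not reach only later rows make up. A row lasts 1/8 s, in which the tool goes at most 62.5 mm and 10.7 degrees, less where a joint would pass 70% of its speed; a pose out of reach is approached as far as the arm can. A call with a gripper value outside its range is refused whole. The fingers move at their own pace and stop on an object; "grip_force" is the grip in N (left out, the last holds). Time passes only in rows, so rows that repeat a pose let the fingers close, or fill a call up. It gives the time, the measured TCP pose, the force, the opening and the grip force at its end, in the units of the state.
- robot.get_obs(): the state, without advancing time (a new reading comes with each control period).
- robot.camera(name): name is "side" or "top" or "wrist"; returns a dict with "image" (400x640x3 uint8, blue, green, red), "camera_matrix" (3x3 intrinsics, pixels), "world_from_camera" (4x4, takes a point from camera to world coordinates); the wrist camera has in their place "tool_from_camera" (4x4, takes a point from camera to tool coordinates, whose origin is the TCP and whose axes are the flange's). Camera axes: x right, y down, z forward; pixel columns grow to the right and rows downward; lengths in m; the calibration is good to about 2 mm. The wrist camera is an equidistant fisheye: a pixel r from the principal point sees the ray r / f radians off the axis. A picture is of the moment at which its call begins: read the wrist's pose just before it. There is no depth.
- robot.job_done(): hands the job in; it is judged then, once.
Trained networks look in a picture, given as the dict that the camera call returned (one of the last four; its "shot" number tells which), for a name from the list of things; names that differ only in an ending like _2 or _b are one class to them, and where a whole thing is asked for, a point or a joint stands for the part that bears it (a point fixed in the world has none). Each returns a list of dicts, best first, with "score" (0 to 1); they miss things now and then, are a little off and sometimes report something else, mostly with a low value. They report only what shows in the picture. A call takes as long as a camera call. They do not tell look-alikes from the thing itself.
- robot.search_frame(picture, label): "extent" ([centre column, centre row, width, height] as shares, 0 to 1, of the picture: columns of its width, rows of its height, round what is visible of it).
- robot.trace(picture, label): "mask" (400x640 bool, what is visible of it) and "extent" ([centre column, centre row, width, height] as shares, 0 to 1, of the picture: columns of its width, rows of its height, round what is visible of it).
The state is a dict: "t": time; "qpos": joint angles; "joint_velocities": joint speeds; "joint_efforts": joint torques, N m; "tool_pos": TCP position; "tcp_rot": TCP orientation; "ft_force": force on the tool from outside, world axes, zero at the start; "ft_torque": the same for the moment, N m; "gripper_width": opening from 0.0 (shut) to 1.0 (fully open); "grip_force": force on a finger pad.
Only numpy, scipy, OpenCV 4.12 (cv2) and the standard library are available. Lean on these libraries where they do the work, as an engineer would, in place of code of your own. Each camera call takes 0.05 s, during which the arm holds its last target. There are 200 camera calls.

## Working session

There is one attempt and no reset: what is moved stays moved. The work goes in short steps, Python scripts to look and compute and a tool call to move; the robot and the scene stay as the last step left them, time stands still between calls to the robot, and variables do not carry over. Pictures are saved under pics/ and viewed, at most 14 in all, crops included, and the job is handed in when it is done.

Besides the shell and the picture viewer there is one more tool, called after "Emit:" as name([rows], argument=value, ...), one row to a line, values as JSON. play_rows: Moves the arm, as the interface text tells. Its arguments: {"type":"object","properties":{"targets":{"type":"array","items":{"type":"object","properties":{"grip":{"type":"number"},"tx":{"type":"number"},"ty":{"type":"number"},"tz":{"type":"number"},"wx":{"type":"number"},"wy":{"type":"number"},"wz":{"type":"number"}}}},"grip_force":{"type":"number"}},"required":["targets"]}

```bash
ls; mkdir -p pics; cat > h.py <<'E'
import numpy as np, cv2
from plant import robot
from scipy.spatial.transform import Rotation as R
def shot(n,f=None):
    p=robot.camera(n)
    if f: cv2.imwrite('pics/'+f,p['image'])
    return p
def toworld(p,u,v,z):
    K=p['camera_matrix'];T=p['world_from_camera']
    d=T[:3,:3]@np.linalg.solve(K,[u,v,1]);o=T[:3,3]
    return o+d*(z-o[2])/d[2]
E
python3 - <<'E'
from h import *
o=robot.get_obs();print({k:np.round(v,3) for k,v in o.items()})
for n in('top','side'):
    p=shot(n,n+'0.png');print(n,p['camera_matrix'].round(1),p['world_from_camera'].round(3))
    for l in ['carrier_big','carrier_medium','carrier_small','nest','punch','stand_top','knob']:
        try: print(l,[(round(d['score'],2),(np.array(d['extent'])*[640,400,640,400]).round(0).tolist()) for d in robot.search_frame(p,l)])
        except Exception as e: print(l,e)
E
```

```text
pics
{'t': np.float64(0.0), 'qpos': array([ 1.131,  0.351,  1.652, -0.   ,  1.139, -0.085]), 'joint_velocities': array([-0.002,  0.002,  0.   , -0.   ,  0.   ,  0.   ]), 'joint_efforts': array([ 1.0000e-03, -4.9733e+01, -2.8525e+01,  7.0000e-02,  2.6000e-02,
       -0.0000e+00]), 'tool_pos': array([0.191, 0.515, 0.218]), 'tcp_rot': array([-0.   ,  0.176,  0.984, -0.001]), 'ft_force': array([-0.962,  0.007, -0.463]), 'ft_torque': array([ 0.063, -0.02 , -0.048]), 'grip_force': np.float64(0.0), 'gripper_width': np.float64(0.998)}
top [[364.7   0.  322.3]
 [  0.  364.7 199.1]
 [  0.    0.    1. ]] [[ 0.008 -0.995  0.104  0.471]
 [-1.    -0.009 -0.008 -0.01 ]
 [ 0.009 -0.104 -0.995  1.235]
 [ 0.     0.     0.     1.   ]]
carrier_big [(0.78, [220.0, 249.0, 31.0, 37.0])]
carrier_medium [(0.82, [219.0, 204.0, 21.0, 29.0])]
carrier_small [(0.88, [412.0, 165.0, 17.0, 22.0]), (0.52, [379.0, 202.0, 26.0, 25.0])]
nest [(0.89, [318.0, 204.0, 81.0, 60.0]), (0.67, [319.0, 222.0, 21.0, 20.0]), (0.38, [366.0, 147.0, 35.0, 40.0])]
punch [(0.54, [425.0, 247.0, 15.0, 14.0])]
stand_top [(0.83, [417.0, 250.0, 32.0, 21.0])]
knob [(0.48, [319.0, 224.0, 20.0, 22.0])]
side [[378.5   0.  318.2]
 [  0.  378.5 201.8]
 [  0.    0.    1. ]] [[ 0.857 -0.364  0.363  0.178]
 [-0.515 -0.601  0.612 -0.685]
 [-0.005 -0.711 -0.703  0.873]
 [ 0.     0.     0.     1.   ]]
carrier_big [(0.57, [232.0, 180.0, 34.0, 23.0])]
carrier_medium [(0.88, [274.0, 160.0, 31.0, 18.0]), (0.71, [383.0, 295.0, 36.0, 29.0])]
carrier_small [(0.9, [423.0, 277.0, 28.0, 27.0]), (0.84, [383.0, 297.0, 36.0, 25.0]), (0.57, [362.0, 265.0, 27.0, 19.0])]
nest [(0.84, [312.0, 229.0, 83.0, 67.0]), (0.67, [359.0, 165.0, 20.0, 47.0])]
punch [(0.75, [337.0, 303.0, 12.0, 28.0])]
stand_top [(0.84, [338.0, 323.0, 41.0, 46.0]), (0.71, [306.0, 225.0, 29.0, 27.0])]
knob [(0.89, [303.0, 225.0, 22.0, 26.0])]
```

```bash
python3 - <<'E'
import cv2
a=cv2.imread('pics/top0.png')[110:310,170:470]
cv2.imwrite('pics/a.png',cv2.resize(a,(800,533),interpolation=cv2.INTER_CUBIC))
a=cv2.imread('pics/side0.png')[110:350,180:480]
cv2.imwrite('pics/b.png',cv2.resize(a,(750,600),interpolation=cv2.INTER_CUBIC))
E
```

```text
(no output)
```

View pics/a.png

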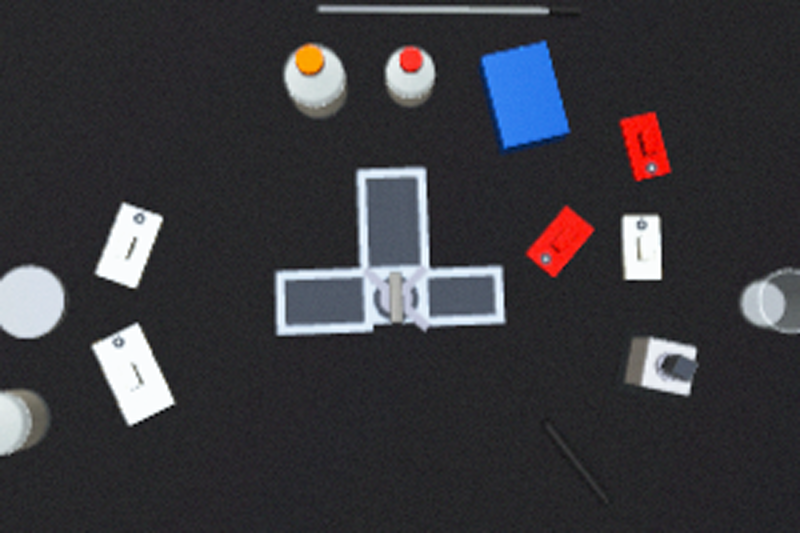

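View pics/b.png

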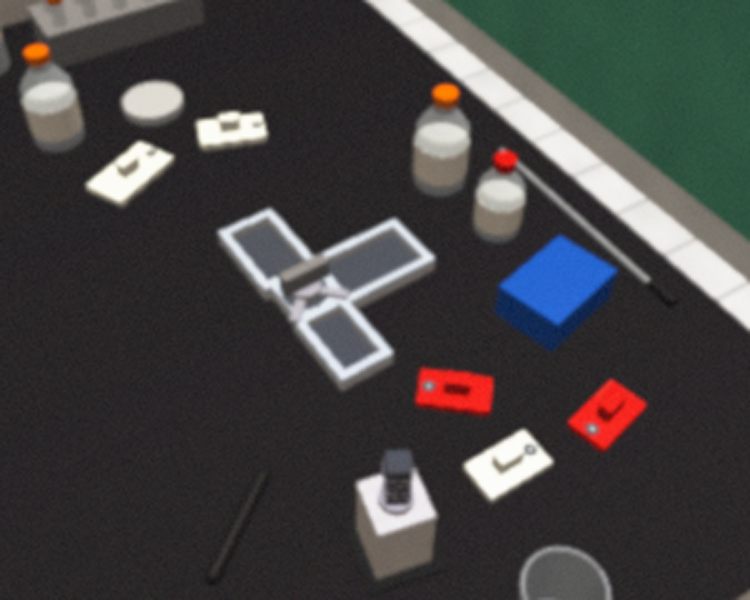

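Top view shows the candidates as crop pixels. There are three white carriers: big (133,374), medium (129,245) and small (642,247). The red look-alikes at (560,240) and (645,146) are to be left alone. Nest knob is at (396,297) and the punch stand at (665,366). White colour and relative size identify the right carriers.

```bash
cat >> h.py <<'E'
def rects(p,boxes,z,thr=150):
    out=[]
    g=p['image'].min(axis=2)
    for (x0,y0,x1,y1) in boxes:
        s=8;sub=cv2.resize(g[y0:y1,x0:x1],None,fx=s,fy=s,interpolation=cv2.INTER_CUBIC)
        c,_=cv2.findContours((sub>thr).astype(np.uint8),cv2.RETR_EXTERNAL,cv2.CHAIN_APPROX_NONE)
        c=max(c,key=cv2.contourArea)[:,0,:]
        w=np.array([toworld(p,x0+(a+.5)/s-.5,y0+(b+.5)/s-.5,z)[:2] for a,b in c],np.float32)
        out.append((cv2.minAreaRect(w*1000),w))
    return out
E
python3 - <<'E'
from h import *
p=shot('top')
B={'big':(200,226,242,274),'med':(203,183,233,222),'small':(400,186,422,219),'nest':(268,168,366,240)}
for k,b in B.items():
    r=rects(p,[b],0.02 if k=='nest' else 0.014)[0][0]
    print(k,np.round(r[0],1),np.round(r[1],1),round(r[2],1))
    print(cv2.boxPoints(r).round(1).tolist())
f=lambda u,v,z:toworld(p,170+u*.375-.3,110+v*.375-.3,z).round(4)
print('marks',f(118,342,.014),f(139,218,.014),f(641,225,.014))
print('knob',f(396,297,.06),'nest corners',[f(*a,.02) for a in [(358,169),(426,167),(275,271),(275,335),(505,323),(503,265),(428,265)]])
print('stand corners',[f(*a,.09) for a in [(646,338),(697,346),(690,395),(638,385)]],'punchtop',f(684,366,.155))
w=robot.camera('wrist');print(w['camera_matrix'],w['tool_from_camera'].round(4))
E
```

```text
big [426.5 319.3] [111.5  64.3] 26.6
[[362.29998779296875, 323.1000061035156], [391.1000061035156, 265.6000061035156], [490.70001220703125, 315.6000061035156], [461.8999938964844, 373.1000061035156]]
med [587.2 330.7] [56.3 97.4] 71.2
[[532.0, 319.79998779296875], [624.2000122070312, 288.3999938964844], [642.2999877929688, 341.6000061035156], [550.0999755859375, 373.1000061035156]]
small [ 590.4 -316.2] [81.3 48.3] 0.5
[[549.5, -292.3999938964844], [549.9000244140625, -340.70001220703125], [631.2000122070312, -340.0], [630.7999877929688, -291.70001220703125]]
nest [585.1   4.6] [204.2 283.7] 2.7
[[476.3999938964844, 141.5], [489.79998779296875, -141.89999389648438], [693.7000122070312, -132.3000030517578], [680.4000244140625, 151.10000610351562]]
marks [0.4659 0.3395 0.014 ] [0.6218 0.3191 0.014 ] [ 0.6186 -0.316   0.014 ]
knob [ 0.5228 -0.0064  0.06  ] nest corners [array([0.686 , 0.0432, 0.02  ]), array([ 0.6894, -0.0428,  0.02  ]), array([0.5558, 0.1453, 0.02  ]), array([0.4762, 0.1435, 0.02  ]), array([ 0.4933, -0.1425,  0.02  ]), array([ 0.5658, -0.1402,  0.02  ]), array([ 0.565 , -0.0461,  0.02  ])]
stand corners [array([ 0.4758, -0.3005,  0.09  ]), array([ 0.467 , -0.3603,  0.09  ]), array([ 0.41  , -0.3508,  0.09  ]), array([ 0.4211, -0.2902,  0.09  ])] punchtop [ 0.4451 -0.3255  0.155 ]
[[309.70691629   0.         324.35092139]
 [  0.         309.70691629 200.64733347]
 [  0.           0.           1.        ]] [[ 5.000e-04 -9.620e-01 -2.730e-01  7.640e-02]
 [ 1.000e+00  5.000e-04  1.000e-04 -4.000e-04]
 [ 1.000e-04 -2.730e-01  9.620e-01 -1.658e-01]
 [ 0.000e+00  0.000e+00  0.000e+00  1.000e+00]]
```

Emit:
play_rows([
  {"grip": -1, "tx": 0.05, "ty": -0.04, "tz": 0, "wz": 0.16},
  {"grip": -1, "tx": 0.1, "ty": -0.08, "tz": 0, "wz": 0.32},
  {"grip": -1, "tx": 0.14, "ty": -0.12, "tz": 0, "wz": 0.49},
  {"grip": -1, "tx": 0.19, "ty": -0.16, "tz": 0, "wz": 0.66},
  {"grip": -1, "tx": 0.2355, "ty": -0.196, "tz": 0, "wz": 0.818},
], grip_force=25)

```text
invalid input
```

Emit:
play_rows([
  {"grip": -1, "tx": 0, "ty": 0, "tz": -0.04},
  {"grip": -1, "tx": 0, "ty": 0, "tz": -0.08},
  {"grip": -1, "tx": 0, "ty": 0, "tz": -0.09},
  {"grip": -1, "tx": 0, "ty": 0, "tz": -0.09},
  {"grip": -1, "tx": 0, "ty": 0, "tz": -0.09},
])

```text
invalid input
```

```bash
cat >> h.py <<'E'
def wproj(p,o,pts):
    T=np.eye(4);q=o['tcp_rot'];T[:3,:3]=R.from_quat([q[1],q[2],q[3],q[0]]).as_matrix();T[:3,3]=o['tool_pos']
    return np.linalg.inv(T@p['tool_from_camera'])
def wray(p,o,u,v,z):
    "world point on plane z seen by fisheye pixel"
    K=p['camera_matrix'];q=o['tcp_rot'];Rt=R.from_quat([q[1],q[2],q[3],q[0]]).as_matrix();C=p['tool_from_camera']
    x=np.array([(u-K[0,2])/K[0,0],(v-K[1,2])/K[1,1]]);r=np.hypot(*x)+1e-9
    d=Rt@C[:3,:3]@np.array([*(x/r*np.sin(r)),np.cos(r)]);c=Rt@C[:3,3]+o['tool_pos']
    return c+d*(z-c[2])/d[2]
def wshot(f=None):
    o=robot.get_obs();p=shot('wrist',f);return p,o
def yaw(o):
    q=o['tcp_rot'];M=R.from_quat([q[1],q[2],q[3],q[0]]).as_matrix();return np.degrees(np.arctan2(M[1,1],M[0,1]))
def st():
    o=robot.get_obs();print('t',round(float(o['t']),2),'pos',o['tool_pos'].round(4),'th',yaw(o).round(2),'F',o['ft_force'].round(1),'w',round(float(o['gripper_width']),3),'gf',round(float(o['grip_force']),1));return o
E
python3 - <<'E'
from h import *
st();p,o=wshot('w1.png')
for l in['carrier_big','mark_big','bottle_b']:print(l,[(round(d['score'],2),(np.array(d['extent'])*[640,400,640,400]).round(0).tolist()) for d in robot.search_frame(p,l)])
E
```

```text
t 0.9 pos [0.191  0.5157 0.2186] th 69.67 F [-0.2 -0.8  0.2] w 0.999 gf 0.0
carrier_big [(0.57, [265.0, 346.0, 67.0, 52.0])]
mark_big [(0.7, [262.0, 346.0, 73.0, 50.0])]
bottle_b [(0.92, [335.0, 317.0, 58.0, 71.0])]
```

View pics/w1.png

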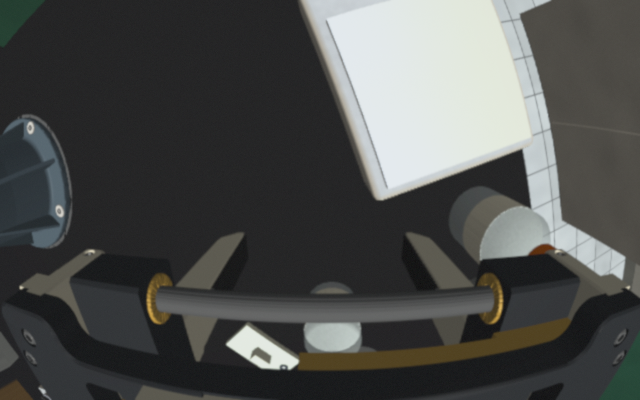

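The wrist view shows the fingers at (225,270) and (425,260), with a linkage bar near (330,300), so objects are seen best on the tool's +x side (upper image). I'm resending the move with all fields filled in.

Emit:
play_rows([
  {"grip": -1, "tx": 0.05, "ty": -0.04, "tz": 0, "wx": 0, "wy": 0, "wz": 0.16},
  {"grip": -1, "tx": 0.1, "ty": -0.08, "tz": 0, "wx": 0, "wy": 0, "wz": 0.32},
  {"grip": -1, "tx": 0.14, "ty": -0.12, "tz": 0, "wx": 0, "wy": 0, "wz": 0.49},
  {"grip": -1, "tx": 0.19, "ty": -0.16, "tz": 0, "wx": 0, "wy": 0, "wz": 0.66},
  {"grip": -1, "tx": 0.2355, "ty": -0.196, "tz": 0, "wx": 0, "wy": 0, "wz": 0.818},
], grip_force=25)

```text
t: 1.72
tool_pos: [0.4223, 0.323, 0.2189]
tcp_rot: [0.0, -0.229, 0.973, 0.0]
ft_force: [0.4, 0.5, 0.7]
gripper_width: 1.001
grip_force: 0.0
```

```bash
python3 - <<'E'
from h import *
st()
p=shot('top')
d=robot.search_frame(p,'bottle_b')[:4]
for a in d: print(a['score'],(np.array(a['extent'])*[640,400,640,400]).round(1))
# bottle_b circle: rightmost edge at crop(49,418), lower at(18,453)
print(toworld(p,170+49*.375,110+418*.375,.0))
E
```

```text
t 1.73 pos [0.4223 0.323  0.2189] th 116.46 F [0.4 0.5 0.7] w 1.001 gf 0.0
0.68 [324.7 138.5  17.4  27.4]
[0.36984344 0.42473111 0.        ]
```

Emit:
play_rows([
  {"grip": -1, "tx": -0.002, "ty": -0.0005, "tz": -0.05, "wx": 0, "wy": 0, "wz": 0},
  {"grip": -1, "tx": -0.002, "ty": -0.0005, "tz": -0.1, "wx": 0, "wy": 0, "wz": 0},
  {"grip": -1, "tx": -0.002, "ty": -0.0005, "tz": -0.15, "wx": 0, "wy": 0, "wz": 0},
  {"grip": -1, "tx": -0.002, "ty": -0.0005, "tz": -0.185, "wx": 0, "wy": 0, "wz": 0},
  {"grip": -1, "tx": -0.002, "ty": -0.0005, "tz": -0.202, "wx": 0, "wy": 0, "wz": 0},
])

```text
t: 2.45
tool_pos: [0.4181, 0.3238, 0.0151]
tcp_rot: [-0.001, -0.226, 0.974, -0.0]
ft_force: [0.3, 0.6, 0.1]
gripper_width: 0.997
grip_force: 0.0
```

Emit:
play_rows([
  {"grip": 1, "tx": 0, "ty": 0, "tz": 0, "wx": 0, "wy": 0, "wz": 0},
  {"grip": 1, "tx": 0, "ty": 0, "tz": 0, "wx": 0, "wy": 0, "wz": 0},
  {"grip": 1, "tx": 0, "ty": 0, "tz": 0, "wx": 0, "wy": 0, "wz": 0},
  {"grip": 1, "tx": 0, "ty": 0, "tz": 0, "wx": 0, "wy": 0, "wz": 0},
  {"grip": 1, "tx": 0, "ty": 0, "tz": 0, "wx": 0, "wy": 0, "wz": 0},
])

```text
t: 3.08
tool_pos: [0.4191, 0.3239, 0.017]
tcp_rot: [0.0, -0.226, 0.974, 0.0]
ft_force: [-0.1, -0.0, -0.1]
gripper_width: 0.512
grip_force: 0.0
```

Emit:
play_rows([
  {"grip": 1, "tx": 0, "ty": 0, "tz": 0, "wx": 0, "wy": 0, "wz": 0},
  {"grip": 1, "tx": 0, "ty": 0, "tz": 0.03, "wx": 0, "wy": 0, "wz": 0},
  {"grip": 1, "tx": 0, "ty": 0, "tz": 0.06, "wx": 0, "wy": 0, "wz": 0},
  {"grip": 1, "tx": 0, "ty": 0, "tz": 0.1, "wx": 0, "wy": 0, "wz": 0},
  {"grip": 1, "tx": 0, "ty": 0, "tz": 0.1, "wx": 0, "wy": 0, "wz": 0},
])

```text
t: 3.7
tool_pos: [0.4202, 0.3247, 0.1192]
tcp_rot: [0.002, -0.226, 0.974, 0.001]
ft_force: [-0.5, 0.5, 0.6]
gripper_width: 0.011
grip_force: 0.0
```

The fingers need about 1.1 s to close, and the pose fell short of the command, so the lift came up empty. I'll re-measure.

Emit:
play_rows([
  {"grip": 0, "tx": -0.06, "ty": 0, "tz": 0.05, "wx": 0, "wy": 0, "wz": 0},
  {"grip": 0, "tx": -0.12, "ty": 0, "tz": 0.1, "wx": 0, "wy": 0, "wz": 0},
  {"grip": 0, "tx": -0.12, "ty": -0.03, "tz": 0.1, "wx": 0, "wy": 0, "wz": 0},
  {"grip": 0, "tx": -0.12, "ty": -0.05, "tz": 0.1, "wx": 0, "wy": 0, "wz": 0},
  {"grip": 0, "tx": -0.12, "ty": -0.05, "tz": 0.1, "wx": 0, "wy": 0, "wz": 0},
])

```text
t: 4.32
tool_pos: [0.2987, 0.2732, 0.2163]
tcp_rot: [-0.0, -0.226, 0.974, -0.0]
ft_force: [0.2, 0.4, -0.6]
gripper_width: 0.48
grip_force: 0.0
```

```bash
python3 - <<'E'
from h import *
st()
p,o=wshot('w2.png'); 
for l in['carrier_big','mark_big']:print(l,[(round(d['score'],2),(np.array(d['extent'])*[640,400,640,400]).round(0).tolist()) for d in robot.search_frame(p,l)])
p=shot('top','t2.png')
r=rects(p,[(200,226,242,274)],.014)[0][0];print(np.round(r[0],1),np.round(r[1],1),round(r[2],1))
a=np.vstack([cv2.imread('pics/w2.png'),cv2.resize(cv2.imread('pics/t2.png')[180:280,190:350],(640,400))[:200]])
cv2.imwrite('pics/w2b.png',a)
E
```

```text
t 4.33 pos [0.2987 0.2732 0.2163] th 116.08 F [ 0.2  0.4 -0.6] w 0.48 gf 0.0
carrier_big [(0.66, [314.0, 265.0, 48.0, 59.0]), (0.6, [287.0, 338.0, 48.0, 27.0])]
mark_big [(0.84, [313.0, 264.0, 50.0, 58.0])]
[426.6 319.3] [111.4  64.3] 26.7
```

View pics/w2b.png

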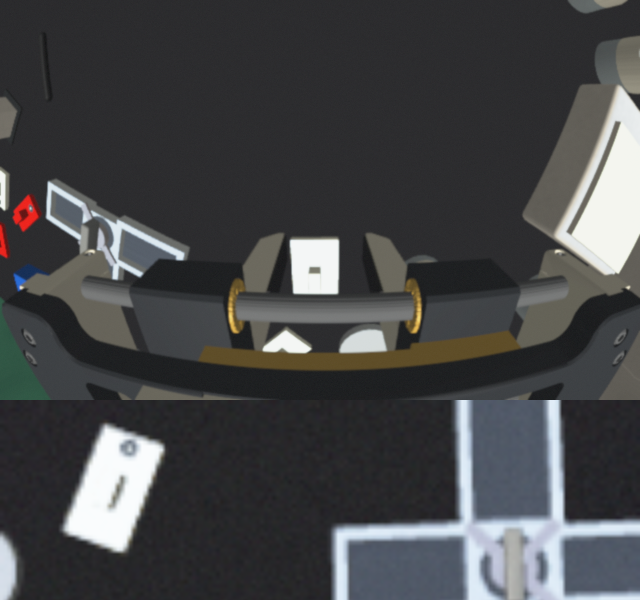

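Wrist view: the big carrier is at (315,265) between the fingers. It hasn't moved (top view gives (426.6,319.3) mm, 26.7°). Retrying.

Emit:
play_rows([
  {"grip": 0, "tx": 0.035, "ty": 0.015, "tz": -0.02, "wx": 0, "wy": 0, "wz": 0.009},
  {"grip": 0, "tx": 0.07, "ty": 0.03, "tz": -0.04, "wx": 0, "wy": 0, "wz": 0.009},
  {"grip": 0, "tx": 0.1, "ty": 0.04, "tz": -0.06, "wx": 0, "wy": 0, "wz": 0.009},
  {"grip": 0, "tx": 0.126, "ty": 0.046, "tz": -0.09, "wx": 0, "wy": 0, "wz": 0.009},
  {"grip": 0, "tx": 0.126, "ty": 0.046, "tz": -0.12, "wx": 0, "wy": 0, "wz": 0.009},
])

```text
t: 5.15
tool_pos: [0.4264, 0.3205, 0.0947]
tcp_rot: [-0.0, -0.23, 0.973, -0.0]
ft_force: [0.6, 0.4, -1.3]
gripper_width: 0.497
grip_force: 0.0
```

Emit:
play_rows([
  {"grip": 0, "tx": 0, "ty": 0, "tz": -0.03, "wx": 0, "wy": 0, "wz": 0},
  {"grip": 0, "tx": 0, "ty": 0, "tz": -0.05, "wx": 0, "wy": 0, "wz": 0},
  {"grip": 0, "tx": 0, "ty": 0, "tz": -0.05, "wx": 0, "wy": 0, "wz": 0},
  {"grip": 0, "tx": 0, "ty": 0, "tz": -0.05, "wx": 0, "wy": 0, "wz": 0},
  {"grip": 0, "tx": 0, "ty": 0, "tz": -0.05, "wx": 0, "wy": 0, "wz": 0},
])

```text
t: 5.78
tool_pos: [0.4255, 0.3203, 0.0475]
tcp_rot: [0.001, -0.231, 0.973, 0.0]
ft_force: [-0.1, -0.3, -0.3]
gripper_width: 0.5
grip_force: 0.0
```

Emit:
play_rows([
  {"grip": 0, "tx": -0.001, "ty": -0.001, "tz": -0.015, "wx": 0, "wy": 0, "wz": 0},
  {"grip": 0, "tx": -0.001, "ty": -0.001, "tz": -0.0305, "wx": 0, "wy": 0, "wz": 0},
  {"grip": 0, "tx": -0.001, "ty": -0.001, "tz": -0.0305, "wx": 0, "wy": 0, "wz": 0},
  {"grip": 1, "tx": -0.001, "ty": -0.001, "tz": -0.0305, "wx": 0, "wy": 0, "wz": 0},
  {"grip": 1, "tx": -0.001, "ty": -0.001, "tz": -0.0305, "wx": 0, "wy": 0, "wz": 0},
])

```text
t: 6.4
tool_pos: [0.4238, 0.3187, 0.0158]
tcp_rot: [-0.0, -0.231, 0.973, -0.0]
ft_force: [-0.1, -0.4, -0.5]
gripper_width: 0.334
grip_force: 0.0
```

Emit:
play_rows([
  {"grip": 1, "tx": 0, "ty": 0, "tz": 0, "wx": 0, "wy": 0, "wz": 0},
  {"grip": 1, "tx": 0, "ty": 0, "tz": 0, "wx": 0, "wy": 0, "wz": 0},
  {"grip": 1, "tx": 0, "ty": 0, "tz": 0, "wx": 0, "wy": 0, "wz": 0},
  {"grip": 1, "tx": 0, "ty": 0, "tz": 0, "wx": 0, "wy": 0, "wz": 0},
  {"grip": 1, "tx": 0, "ty": 0, "tz": 0, "wx": 0, "wy": 0, "wz": 0},
])

```text
t: 7.02
tool_pos: [0.424, 0.3189, 0.0161]
tcp_rot: [-0.0, -0.231, 0.973, -0.0]
ft_force: [0.1, -0.6, -1.7]
gripper_width: 0.17
grip_force: 25.0
```

Emit:
play_rows([
  {"grip": 1, "tx": 0, "ty": 0, "tz": 0.02, "wx": 0, "wy": 0, "wz": 0},
  {"grip": 1, "tx": 0, "ty": 0, "tz": 0.05, "wx": 0, "wy": 0, "wz": 0},
  {"grip": 1, "tx": 0, "ty": 0, "tz": 0.09, "wx": 0, "wy": 0, "wz": 0},
  {"grip": 1, "tx": 0, "ty": 0, "tz": 0.09, "wx": 0, "wy": 0, "wz": 0},
  {"grip": 1, "tx": 0, "ty": 0, "tz": 0.09, "wx": 0, "wy": 0, "wz": 0},
])

```text
t: 7.65
tool_pos: [0.4235, 0.3185, 0.1054]
tcp_rot: [-0.001, -0.231, 0.973, -0.0]
ft_force: [-0.4, 0.2, -2.5]
gripper_width: 0.169
grip_force: 25.0
```

Emit:
play_rows([
  {"grip": 1, "tx": 0.02, "ty": -0.032, "tz": 0, "wx": 0, "wy": 0, "wz": -0.05},
  {"grip": 1, "tx": 0.04, "ty": -0.064, "tz": 0, "wx": 0, "wy": 0, "wz": -0.1},
  {"grip": 1, "tx": 0.06, "ty": -0.096, "tz": 0, "wx": 0, "wy": 0, "wz": -0.15},
  {"grip": 1, "tx": 0.08, "ty": -0.13, "tz": 0, "wx": 0, "wy": 0, "wz": -0.2},
  {"grip": 1, "tx": 0.1, "ty": -0.165, "tz": 0, "wx": 0, "wy": 0, "wz": -0.25},
])

```text
t: 8.28
tool_pos: [0.5238, 0.1525, 0.1045]
tcp_rot: [-0.001, -0.107, 0.994, -0.0]
ft_force: [0.1, 0.4, -2.6]
gripper_width: 0.171
grip_force: 25.0
```

Emit:
play_rows([
  {"grip": 1, "tx": 0.025, "ty": -0.045, "tz": 0, "wx": 0, "wy": 0, "wz": -0.05},
  {"grip": 1, "tx": 0.05, "ty": -0.09, "tz": 0, "wx": 0, "wy": 0, "wz": -0.1},
  {"grip": 1, "tx": 0.075, "ty": -0.13, "tz": 0, "wx": 0, "wy": 0, "wz": -0.15},
  {"grip": 1, "tx": 0.0936, "ty": -0.155, "tz": 0, "wx": 0, "wy": 0, "wz": -0.169},
  {"grip": 1, "tx": 0.0936, "ty": -0.155, "tz": 0, "wx": 0, "wy": 0, "wz": -0.169},
])

```text
t: 8.9
tool_pos: [0.6175, -0.0027, 0.1042]
tcp_rot: [-0.001, -0.022, 1.0, 0.0]
ft_force: [-0.1, -0.1, -2.1]
gripper_width: 0.168
grip_force: 25.0
```

```bash
python3 - <<'E'
from h import *
st();p,o=wshot('w3.png');st()
E
```

```text
t 8.9 pos [ 0.6175 -0.0027  0.1042] th 92.52 F [-0.1 -0.1 -2.1] w 0.168 gf 25.0
t 8.95 pos [ 0.6168 -0.0015  0.1043] th 92.59 F [-0.6  0.2 -1.8] w 0.17 gf 25.0
```

View pics/w3.png

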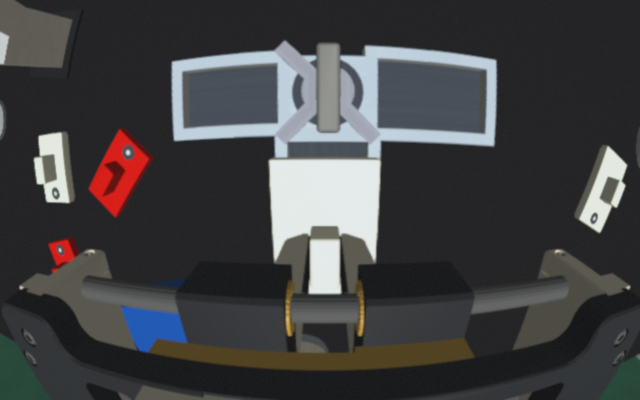

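Wrist view: the big carrier is held at (325,210), with the nest behind it (knob (328,85), small pocket left, medium pocket right). Use this to cross-check the nest pose.

```bash
python3 - <<'E'
from h import *
im=cv2.imread('pics/w3.png')
p,o=wshot()
f=lambda u,v,z:(wray(p,o,u,v,z)[:2]*1000).round(1)
print('knob top ends',f(328,44,.064),f(328,131,.064))
print('med outer corners',f(496,60,.02),f(494,145,.02),'small outer',f(172,62,.02),f(175,140,.02))
print('big inner pocket wall',f(289,158,.02),f(367,158,.02))
z=o['tool_pos'][2]-.016+.014
print('carrier inner corners',f(271,160,z),f(380,158,z))
n=np.array([523,-5.8]);M=R.from_euler('z',2.7,degrees=True).as_matrix()[:2,:2]
for q in [(39,149),(-39,149),(35,-134),(-35,-134)]:print('exp',(n+M@q).round(1)) 
E
```

```text
knob top ends [492.   -4.9] [550.8  -2.2]
med outer corners [475.1 143.8] [552.4 147.6] small outer [ 493.  -138.7] [ 562.1 -134.4]
big inner pocket wall [576.2 -32.4] [573.2  31.3]
carrier inner corners [566.  -33.4] [562.1  26.6]
exp [554.9 144.9]
exp [477.  141.2]
exp [ 564.3 -138. ]
exp [ 494.4 -141.3]
```

Emit:
play_rows([
  {"grip": 1, "tx": -0.0005, "ty": 0.002, "tz": -0.03, "wx": 0, "wy": 0, "wz": 0.003},
  {"grip": 1, "tx": -0.0005, "ty": 0.002, "tz": -0.055, "wx": 0, "wy": 0, "wz": 0.003},
  {"grip": 1, "tx": -0.0005, "ty": 0.002, "tz": -0.062, "wx": 0, "wy": 0, "wz": 0.003},
  {"grip": 1, "tx": -0.0005, "ty": 0.002, "tz": -0.066, "wx": 0, "wy": 0, "wz": 0.003},
  {"grip": 1, "tx": -0.0005, "ty": 0.002, "tz": -0.068, "wx": 0, "wy": 0, "wz": 0.003},
])

```text
t: 9.62
tool_pos: [0.6174, 0.0011, 0.0387]
tcp_rot: [0.0, -0.025, 1.0, -0.0]
ft_force: [0.3, 0.4, -2.1]
gripper_width: 0.169
grip_force: 25.0
```

Emit:
play_rows([
  {"grip": 1, "tx": 0, "ty": 0, "tz": -0.002, "wx": 0, "wy": 0, "wz": 0},
  {"grip": 1, "tx": 0, "ty": 0, "tz": -0.004, "wx": 0, "wy": 0, "wz": 0},
  {"grip": 1, "tx": 0, "ty": 0, "tz": -0.006, "wx": 0, "wy": 0, "wz": 0},
  {"grip": 1, "tx": 0, "ty": 0, "tz": -0.006, "wx": 0, "wy": 0, "wz": 0},
  {"grip": 1, "tx": 0, "ty": 0, "tz": -0.006, "wx": 0, "wy": 0, "wz": 0},
])

```text
t: 10.25
tool_pos: [0.6171, 0.0009, 0.0322]
tcp_rot: [0.0, -0.025, 1.0, -0.0]
ft_force: [-0.0, -0.6, -1.7]
gripper_width: 0.172
grip_force: 25.0
```

Emit:
play_rows([
  {"grip": 1, "tx": 0, "ty": 0, "tz": -0.003, "wx": 0, "wy": 0, "wz": 0},
  {"grip": 1, "tx": 0, "ty": 0, "tz": -0.006, "wx": 0, "wy": 0, "wz": 0},
  {"grip": 1, "tx": 0, "ty": 0, "tz": -0.008, "wx": 0, "wy": 0, "wz": 0},
  {"grip": 1, "tx": 0, "ty": 0, "tz": -0.009, "wx": 0, "wy": 0, "wz": 0},
  {"grip": 1, "tx": 0, "ty": 0, "tz": -0.01, "wx": 0, "wy": 0, "wz": 0},
])

```text
t: 10.88
tool_pos: [0.6171, 0.0009, 0.0221]
tcp_rot: [0.0, -0.025, 1.0, 0.0]
ft_force: [-2.8, 0.2, 11.7]
gripper_width: 0.173
grip_force: 25.0
```

Emit:
play_rows([
  {"grip": 1, "tx": 0, "ty": 0, "tz": -0.001, "wx": 0, "wy": 0, "wz": 0},
  {"grip": 1, "tx": 0, "ty": 0, "tz": -0.002, "wx": 0, "wy": 0, "wz": 0},
  {"grip": 1, "tx": 0, "ty": 0, "tz": -0.002, "wx": 0, "wy": 0, "wz": 0},
  {"grip": 1, "tx": 0, "ty": 0, "tz": -0.002, "wx": 0, "wy": 0, "wz": 0},
  {"grip": 1, "tx": 0, "ty": 0, "tz": -0.002, "wx": 0, "wy": 0, "wz": 0},
])

```text
t: 11.5
tool_pos: [0.6172, 0.0009, 0.0221]
tcp_rot: [0.0, -0.025, 1.0, -0.0]
ft_force: [-9.4, 1.0, 20.6]
gripper_width: 0.176
grip_force: 25.0
```

Emit:
play_rows([
  {"grip": 0, "tx": 0, "ty": 0, "tz": 0.001, "wx": 0, "wy": 0, "wz": 0},
  {"grip": 0, "tx": 0, "ty": 0, "tz": 0.001, "wx": 0, "wy": 0, "wz": 0},
  {"grip": 0, "tx": 0, "ty": 0, "tz": 0.001, "wx": 0, "wy": 0, "wz": 0},
  {"grip": 0, "tx": 0, "ty": 0, "tz": 0.03, "wx": 0, "wy": 0, "wz": 0},
  {"grip": 0, "tx": 0, "ty": 0, "tz": 0.07, "wx": 0, "wy": 0, "wz": 0},
])

```text
t: 12.12
tool_pos: [0.6164, 0.0009, 0.0899]
tcp_rot: [-0.001, -0.025, 1.0, 0.0]
ft_force: [0.1, -0.1, 0.7]
gripper_width: 0.5
grip_force: 0.0
```

Emit:
play_rows([
  {"grip": 0, "tx": -0.005, "ty": 0.01, "tz": 0.04, "wx": 0, "wy": 0, "wz": -0.18},
  {"grip": 0, "tx": -0.01, "ty": 0.04, "tz": 0.08, "wx": 0, "wy": 0, "wz": -0.36},
  {"grip": 0, "tx": -0.015, "ty": 0.08, "tz": 0.1, "wx": 0, "wy": 0, "wz": -0.54},
  {"grip": 0, "tx": -0.02, "ty": 0.12, "tz": 0.1, "wx": 0, "wy": 0, "wz": -0.72},
  {"grip": 0, "tx": -0.025, "ty": 0.16, "tz": 0.1, "wx": 0, "wy": 0, "wz": -0.9},
])

```text
t: 12.75
tool_pos: [0.5919, 0.1621, 0.1903]
tcp_rot: [0.0, 0.415, 0.91, 0.0]
ft_force: [0.7, 0.1, -0.6]
gripper_width: 0.5
grip_force: 0.0
```

Emit:
play_rows([
  {"grip": 0, "tx": -0.002, "ty": 0.03, "tz": 0, "wx": 0, "wy": 0, "wz": -0.18},
  {"grip": 0, "tx": -0.004, "ty": 0.06, "tz": 0, "wx": 0, "wy": 0, "wz": -0.36},
  {"grip": 0, "tx": -0.006, "ty": 0.09, "tz": 0, "wx": 0, "wy": 0, "wz": -0.54},
  {"grip": 0, "tx": -0.008, "ty": 0.12, "tz": 0, "wx": 0, "wy": 0, "wz": -0.72},
  {"grip": 0, "tx": -0.008, "ty": 0.12, "tz": 0, "wx": 0, "wy": 0, "wz": -0.9},
])

```text
t: 13.38
tool_pos: [0.5836, 0.2827, 0.1897]
tcp_rot: [-0.0, 0.769, 0.639, -0.0]
ft_force: [-0.7, -0.6, 0.1]
gripper_width: 0.5
grip_force: 0.0
```

Emit:
play_rows([
  {"grip": 0, "tx": 0, "ty": 0, "tz": 0, "wx": 0, "wy": 0, "wz": -0.18},
  {"grip": 0, "tx": 0, "ty": 0, "tz": 0, "wx": 0, "wy": 0, "wz": -0.36},
  {"grip": 0, "tx": 0, "ty": 0, "tz": 0, "wx": 0, "wy": 0, "wz": -0.54},
  {"grip": 0, "tx": 0, "ty": 0, "tz": 0, "wx": 0, "wy": 0, "wz": -0.72},
  {"grip": 0, "tx": 0, "ty": 0, "tz": 0, "wx": 0, "wy": 0, "wz": -0.9},
])

```text
t: 14.0
tool_pos: [0.584, 0.2809, 0.1899]
tcp_rot: [0.0, 0.971, 0.24, -0.0]
ft_force: [0.7, -0.7, -0.8]
gripper_width: 0.502
grip_force: 0.0
```

```bash
python3 - <<'E'
from h import *
st();p=shot('top','t3.png')
B={'big':(280,160,360,240),'med':(203,183,233,222),'small':(400,186,422,219)}
for k in('med','small'):
    r=rects(p,[B[k]],.014)[0][0];print(k,np.round(r[0],1),np.round(r[1],1),round(r[2],1))
E
```

```text
t 14.0 pos [0.584  0.2809 0.1899] th -62.22 F [ 0.7 -0.7 -0.8] w 0.502 gf 0.0
med [585.3 308.3] [12.3 24.3] 72.4
small [ 590.4 -316.2] [81.3 48.3] 0.5
```

Emit:
play_rows([
  {"grip": 0, "tx": 0, "ty": 0.0, "tz": 0, "wx": 0, "wy": 0, "wz": -0.18},
  {"grip": 0, "tx": 0, "ty": -0.03, "tz": 0, "wx": 0, "wy": 0, "wz": -0.36},
  {"grip": 0, "tx": -0.03, "ty": -0.05, "tz": 0, "wx": 0, "wy": 0, "wz": -0.54},
  {"grip": 0, "tx": -0.08, "ty": -0.05, "tz": 0, "wx": 0, "wy": 0, "wz": -0.72},
  {"grip": 0, "tx": -0.12, "ty": -0.05, "tz": 0, "wx": 0, "wy": 0, "wz": -0.813},
])

```text
t: 14.68
tool_pos: [0.4625, 0.2305, 0.1899]
tcp_rot: [0.0, 0.987, -0.161, -0.0]
ft_force: [0.5, -0.1, 0.5]
gripper_width: 0.501
grip_force: 0.0
```

```bash
python3 - <<'E'
from h import *
p=shot('top','t3.png')
r=rects(p,[(203,183,233,222)],.014)[0][0];print(np.round(r[0],1),np.round(r[1],1),round(r[2],1))
st();p,o=wshot('w4.png')
for l in['carrier_medium','mark_medium']:print(l,[(round(d['score'],2),(np.array(d['extent'])*[640,400,640,400]).round(0).tolist()) for d in robot.search_frame(p,l)])
a=np.hstack([cv2.resize(cv2.imread('pics/w4.png'),(480,300)),cv2.resize(cv2.imread('pics/t3.png')[140:260,200:328],(320,300))]);cv2.imwrite('pics/w4b.png',a)
E
```

```text
[587.3 330.7] [56.3 97.3] 71.1
t 14.72 pos [0.4586 0.2305 0.1897] th -108.71 F [1.6 2.5 0.8] w 0.501 gf 0.0
carrier_medium [(0.84, [209.0, 108.0, 51.0, 89.0])]
mark_medium [(0.58, [207.0, 109.0, 52.0, 85.0])]
```

View pics/w4b.png

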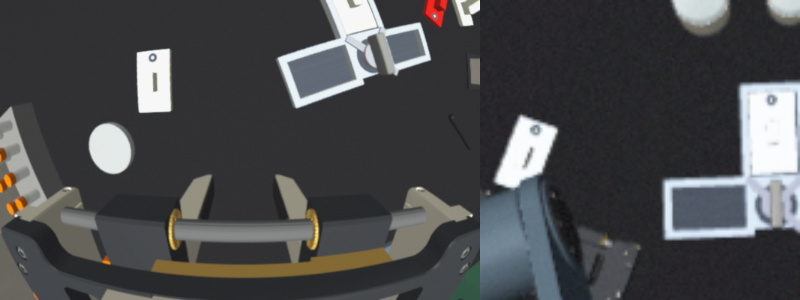

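Big carrier is seated with its disc at the outer end (crop (770,100)). The medium carrier is clear in the wrist view at (154,80), half scale. I'll measure it from the wrist image.

```bash
cat >> h.py <<'E'
def wrect(p,o,box,z,thr=150):
    x0,y0,x1,y1=box;s=4
    sub=cv2.resize(p['image'].min(axis=2)[y0:y1,x0:x1],None,fx=s,fy=s,interpolation=cv2.INTER_CUBIC)
    c,_=cv2.findContours((sub>thr).astype(np.uint8),cv2.RETR_EXTERNAL,cv2.CHAIN_APPROX_NONE)
    c=max(c,key=cv2.contourArea)[:,0,:]
    w=np.array([wray(p,o,x0+(a+.5)/s-.5,y0+(b+.5)/s-.5,z)[:2] for a,b in c],np.float32)
    r=cv2.minAreaRect(w*1000);return np.round(r[0],1),np.round(r[1],1),round(r[2],1)
E
python3 - <<'E'
from h import *
st();p,o=wshot();print(wrect(p,o,(170,50,245,165),.014))
E
```

```text
t 14.88 pos [0.4644 0.2311 0.1905] th -108.26 F [0.5 0.3 0.3] w 0.501 gf 0.0
(array([586.3, 331.7]), array([55.8, 96.4]), 71.3)
```

Emit:
play_rows([
  {"grip": 0, "tx": 0.03, "ty": 0.025, "tz": -0.01, "wx": 0, "wy": 0, "wz": -0.008},
  {"grip": 0, "tx": 0.06, "ty": 0.05, "tz": -0.03, "wx": 0, "wy": 0, "wz": -0.008},
  {"grip": 0, "tx": 0.09, "ty": 0.075, "tz": -0.05, "wx": 0, "wy": 0, "wz": -0.008},
  {"grip": 0, "tx": 0.12, "ty": 0.1015, "tz": -0.08, "wx": 0, "wy": 0, "wz": -0.008},
  {"grip": 0, "tx": 0.12, "ty": 0.1015, "tz": -0.11, "wx": 0, "wy": 0, "wz": -0.008},
])

```text
t: 15.55
tool_pos: [0.5864, 0.3336, 0.0781]
tcp_rot: [-0.0, 0.987, -0.163, 0.0]
ft_force: [0.9, -0.2, 0.5]
gripper_width: 0.498
grip_force: 0.0
```

Emit:
play_rows([
  {"grip": 0, "tx": 0, "ty": 0, "tz": -0.02, "wx": 0, "wy": 0, "wz": 0},
  {"grip": 0, "tx": 0, "ty": 0, "tz": -0.02, "wx": 0, "wy": 0, "wz": 0},
  {"grip": 0, "tx": 0, "ty": 0, "tz": -0.02, "wx": 0, "wy": 0, "wz": 0},
  {"grip": 0, "tx": 0, "ty": 0, "tz": -0.02, "wx": 0, "wy": 0, "wz": 0},
  {"grip": 0, "tx": 0, "ty": 0, "tz": -0.02, "wx": 0, "wy": 0, "wz": 0},
])

```text
t: 16.18
tool_pos: [0.5844, 0.3325, 0.0611]
tcp_rot: [-0.0, 0.986, -0.164, 0.001]
ft_force: [-0.2, 0.2, -0.2]
gripper_width: 0.498
grip_force: 0.0
```

Emit:
play_rows([
  {"grip": 0, "tx": 0, "ty": 0, "tz": -0.025, "wx": 0, "wy": 0, "wz": 0},
  {"grip": 0, "tx": 0, "ty": 0, "tz": -0.0445, "wx": 0, "wy": 0, "wz": 0},
  {"grip": 0, "tx": 0, "ty": 0, "tz": -0.0445, "wx": 0, "wy": 0, "wz": 0},
  {"grip": 1, "tx": 0, "ty": 0, "tz": -0.0445, "wx": 0, "wy": 0, "wz": 0},
  {"grip": 1, "tx": 0, "ty": 0, "tz": -0.0445, "wx": 0, "wy": 0, "wz": 0},
])

```text
t: 16.8
tool_pos: [0.584, 0.3323, 0.0156]
tcp_rot: [0.0, 0.986, -0.164, -0.0]
ft_force: [-0.5, -0.1, -0.3]
gripper_width: 0.334
grip_force: 0.0
```

Emit:
play_rows([
  {"grip": 1, "tx": 0, "ty": 0, "tz": 0, "wx": 0, "wy": 0, "wz": 0},
  {"grip": 1, "tx": 0, "ty": 0, "tz": 0, "wx": 0, "wy": 0, "wz": 0},
  {"grip": 1, "tx": 0, "ty": 0, "tz": 0, "wx": 0, "wy": 0, "wz": 0},
  {"grip": 1, "tx": 0, "ty": 0, "tz": 0, "wx": 0, "wy": 0, "wz": 0},
  {"grip": 1, "tx": 0, "ty": 0, "tz": 0, "wx": 0, "wy": 0, "wz": 0},
])

```text
t: 17.42
tool_pos: [0.5841, 0.3324, 0.0157]
tcp_rot: [-0.0, 0.986, -0.164, -0.0]
ft_force: [-0.9, 0.2, 0.4]
gripper_width: 0.175
grip_force: 25.0
```

Emit:
play_rows([
  {"grip": 1, "tx": 0, "ty": 0, "tz": 0.02, "wx": 0, "wy": 0, "wz": 0},
  {"grip": 1, "tx": 0, "ty": 0, "tz": 0.05, "wx": 0, "wy": 0, "wz": 0},
  {"grip": 1, "tx": 0, "ty": 0, "tz": 0.09, "wx": 0, "wy": 0, "wz": 0},
  {"grip": 1, "tx": 0, "ty": -0.02, "tz": 0.11, "wx": 0, "wy": 0, "wz": 0.1},
  {"grip": 1, "tx": 0, "ty": -0.04, "tz": 0.11, "wx": 0, "wy": 0, "wz": 0.24},
])

```text
t: 18.05
tool_pos: [0.585, 0.2924, 0.1291]
tcp_rot: [-0.001, 0.999, -0.043, 0.002]
ft_force: [0.6, -0.2, -2.0]
gripper_width: 0.171
grip_force: 25.0
```

Emit:
play_rows([
  {"grip": 1, "tx": -0.005, "ty": -0.02, "tz": 0, "wx": 0, "wy": 0, "wz": 0.17},
  {"grip": 1, "tx": -0.015, "ty": -0.04, "tz": 0, "wx": 0, "wy": 0, "wz": 0.34},
  {"grip": 1, "tx": -0.025, "ty": -0.06, "tz": 0, "wx": 0, "wy": 0, "wz": 0.51},
  {"grip": 1, "tx": -0.035, "ty": -0.08, "tz": 0, "wx": 0, "wy": 0, "wz": 0.68},
  {"grip": 1, "tx": -0.045, "ty": -0.1, "tz": 0, "wx": 0, "wy": 0, "wz": 0.85},
])

```text
t: 18.68
tool_pos: [0.5389, 0.1918, 0.127]
tcp_rot: [0.0, 0.928, 0.373, 0.001]
ft_force: [1.0, -0.5, -2.3]
gripper_width: 0.171
grip_force: 25.0
```

Emit:
play_rows([
  {"grip": 1, "tx": -0.005, "ty": -0.025, "tz": 0, "wx": 0, "wy": 0, "wz": 0.17},
  {"grip": 1, "tx": -0.01, "ty": -0.05, "tz": 0, "wx": 0, "wy": 0, "wz": 0.34},
  {"grip": 1, "tx": -0.015, "ty": -0.08, "tz": 0, "wx": 0, "wy": 0, "wz": 0.51},
  {"grip": 1, "tx": -0.022, "ty": -0.109, "tz": 0, "wx": 0, "wy": 0, "wz": 0.68},
  {"grip": 1, "tx": -0.022, "ty": -0.109, "tz": 0, "wx": 0, "wy": 0, "wz": 0.858},
])

```text
t: 19.3
tool_pos: [0.517, 0.0818, 0.1269]
tcp_rot: [0.0, 0.689, 0.725, 0.0]
ft_force: [0.3, 0.6, -1.0]
gripper_width: 0.171
grip_force: 25.0
```

Emit:
play_rows([
  {"grip": 1, "tx": 0, "ty": 0, "tz": -0.01, "wx": 0, "wy": 0, "wz": 0},
  {"grip": 1, "tx": 0, "ty": 0, "tz": -0.02, "wx": 0, "wy": 0, "wz": 0},
  {"grip": 1, "tx": 0, "ty": 0, "tz": -0.02, "wx": 0, "wy": 0, "wz": 0},
  {"grip": 1, "tx": 0, "ty": 0, "tz": -0.02, "wx": 0, "wy": 0, "wz": 0},
  {"grip": 1, "tx": 0, "ty": 0, "tz": -0.02, "wx": 0, "wy": 0, "wz": 0},
])

```text
t: 19.92
tool_pos: [0.5173, 0.0835, 0.1058]
tcp_rot: [0.0, 0.69, 0.723, 0.0]
ft_force: [0.5, -0.9, -0.5]
gripper_width: 0.167
grip_force: 25.0
```

```bash
python3 - <<'E'
from h import *
st();p,o=wshot('w5.png');st()
E
```

```text
t 19.93 pos [0.5173 0.0835 0.1058] th 2.67 F [ 0.5 -0.9 -0.5] w 0.167 gf 25.0
t 19.98 pos [0.5173 0.0834 0.1058] th 2.68 F [-0.5 -1.1 -1.6] w 0.168 gf 25.0
```

View pics/w5.png

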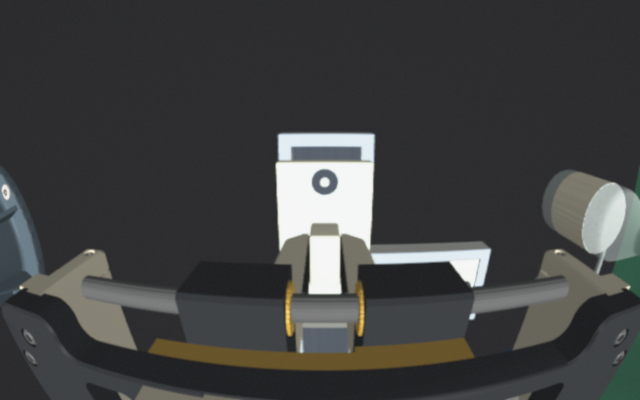

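The carrier is held over the medium pocket with its disc outward (325,182); the nest's outer edge runs from (278,133) to (374,133).

```bash
python3 - <<'E'
from h import *
p,o=wshot()
f=lambda u,v,z:(wray(p,o,u,v,z)[:2]*1000).round(1)
z=o['tool_pos'][2]-.0157+.014
print('nest outer',f(278,133.5,.02),f(374,133.5,.02),'carrier',f(276.5,162,z),f(373,161.5,z),f(325,182,z))
n=np.array([521.2,-3.7]);M=R.from_euler('z',2.7,degrees=True).as_matrix()[:2,:2]
for q in [(39,149),(-39,149)]:print('exp',(n+M@q).round(1))
t=o['tool_pos'][:2]*1000
for q in [(27,49.5),(-27,49.5),(0,38.5)]:print('expc',(t+M@q).round(1))
E
```

```text
nest outer [476.1 142.6] [554.1 146.4] carrier [487.9 132.4] [540.9 135.2] [515.1 122.3]
exp [553.1 147. ]
exp [475.2 143.3]
expc [541.9 134.2]
expc [488.  131.6]
expc [515.4 121.9]
```

Emit:
play_rows([
  {"grip": 1, "tx": 0.0005, "ty": -0.001, "tz": -0.03, "wx": 0, "wy": 0, "wz": 0},
  {"grip": 1, "tx": 0.0005, "ty": -0.001, "tz": -0.055, "wx": 0, "wy": 0, "wz": 0},
  {"grip": 1, "tx": 0.0005, "ty": -0.001, "tz": -0.065, "wx": 0, "wy": 0, "wz": 0},
  {"grip": 1, "tx": 0.0005, "ty": -0.001, "tz": -0.07, "wx": 0, "wy": 0, "wz": 0},
  {"grip": 1, "tx": 0.0005, "ty": -0.001, "tz": -0.074, "wx": 0, "wy": 0, "wz": 0},
])

```text
t: 20.65
tool_pos: [0.5181, 0.0824, 0.0321]
tcp_rot: [0.0, 0.69, 0.724, 0.0]
ft_force: [0.7, -0.1, -1.4]
gripper_width: 0.168
grip_force: 25.0
```

Emit:
play_rows([
  {"grip": 1, "tx": 0, "ty": 0, "tz": -0.002, "wx": 0, "wy": 0, "wz": 0},
  {"grip": 1, "tx": 0, "ty": 0, "tz": -0.004, "wx": 0, "wy": 0, "wz": 0},
  {"grip": 1, "tx": 0, "ty": 0, "tz": -0.007, "wx": 0, "wy": 0, "wz": 0},
  {"grip": 1, "tx": 0, "ty": 0, "tz": -0.01, "wx": 0, "wy": 0, "wz": 0},
  {"grip": 1, "tx": 0, "ty": 0, "tz": -0.0115, "wx": 0, "wy": 0, "wz": 0},
])

```text
t: 21.28
tool_pos: [0.5176, 0.0824, 0.0215]
tcp_rot: [-0.0, 0.69, 0.724, -0.0]
ft_force: [-12.5, -1.8, 39.3]
gripper_width: 0.168
grip_force: 25.0
```

Emit:
play_rows([
  {"grip": 1, "tx": 0, "ty": 0, "tz": 0, "wx": 0, "wy": 0, "wz": 0},
  {"grip": 1, "tx": 0, "ty": 0, "tz": 0, "wx": 0, "wy": 0, "wz": 0},
  {"grip": 1, "tx": 0, "ty": 0, "tz": 0, "wx": 0, "wy": 0, "wz": 0},
  {"grip": 1, "tx": 0, "ty": 0, "tz": 0, "wx": 0, "wy": 0, "wz": 0},
  {"grip": 1, "tx": 0, "ty": 0, "tz": 0, "wx": 0, "wy": 0, "wz": 0},
])

```text
t: 21.9
tool_pos: [0.5177, 0.0824, 0.0215]
tcp_rot: [0.0, 0.69, 0.724, 0.0]
ft_force: [-8.4, -0.8, 21.9]
gripper_width: 0.171
grip_force: 25.0
```

Emit:
play_rows([
  {"grip": 0, "tx": 0, "ty": 0, "tz": 0.001, "wx": 0, "wy": 0, "wz": 0},
  {"grip": 0, "tx": 0, "ty": 0, "tz": 0.001, "wx": 0, "wy": 0, "wz": 0},
  {"grip": 0, "tx": 0, "ty": 0, "tz": 0.001, "wx": 0, "wy": 0, "wz": 0},
  {"grip": 0, "tx": 0, "ty": 0, "tz": 0.03, "wx": 0, "wy": 0, "wz": 0},
  {"grip": 0, "tx": 0, "ty": 0, "tz": 0.07, "wx": 0, "wy": 0, "wz": 0},
])

```text
t: 22.52
tool_pos: [0.5169, 0.0823, 0.0901]
tcp_rot: [-0.001, 0.69, 0.724, -0.001]
ft_force: [0.5, -0.3, 1.4]
gripper_width: 0.501
grip_force: 0.0
```

Emit:
play_rows([
  {"grip": 0, "tx": 0.01, "ty": -0.02, "tz": 0.03, "wx": 0, "wy": 0, "wz": 0.16},
  {"grip": 0, "tx": 0.02, "ty": -0.06, "tz": 0.06, "wx": 0, "wy": 0, "wz": 0.32},
  {"grip": 0, "tx": 0.03, "ty": -0.1, "tz": 0.07, "wx": 0, "wy": 0, "wz": 0.48},
  {"grip": 0, "tx": 0.04, "ty": -0.14, "tz": 0.07, "wx": 0, "wy": 0, "wz": 0.64},
  {"grip": 0, "tx": 0.06, "ty": -0.18, "tz": 0.07, "wx": 0, "wy": 0, "wz": 0.8},
])

```text
t: 23.15
tool_pos: [0.5777, -0.099, 0.1602]
tcp_rot: [-0.0, 0.352, 0.936, 0.0]
ft_force: [0.2, 0.7, 0.7]
gripper_width: 0.5
grip_force: 0.0
```

Emit:
play_rows([
  {"grip": 0, "tx": 0.025, "ty": -0.03, "tz": 0, "wx": 0, "wy": 0, "wz": 0.16},
  {"grip": 0, "tx": 0.05, "ty": -0.06, "tz": 0, "wx": 0, "wy": 0, "wz": 0.32},
  {"grip": 0, "tx": 0.075, "ty": -0.09, "tz": 0, "wx": 0, "wy": 0, "wz": 0.48},
  {"grip": 0, "tx": 0.1, "ty": -0.12, "tz": 0, "wx": 0, "wy": 0, "wz": 0.64},
  {"grip": 0, "tx": 0.12, "ty": -0.16, "tz": 0, "wx": 0, "wy": 0, "wz": 0.732},
])

```text
t: 23.78
tool_pos: [0.6984, -0.2581, 0.1596]
tcp_rot: [-0.0, -0.007, 1.0, 0.0]
ft_force: [-0.2, -0.6, -0.3]
gripper_width: 0.496
grip_force: 0.0
```

```bash
python3 - <<'E'
from h import *
st();p,o=wshot('w6.png')
for l in['carrier_small','mark_small']:print(l,[(round(d['score'],2),(np.array(d['extent'])*[640,400,640,400]).round(0).tolist()) for d in robot.search_frame(p,l)])
E
```

```text
t 23.77 pos [ 0.6984 -0.2581  0.1596] th 90.75 F [-0.2 -0.6 -0.3] w 0.496 gf 0.0
carrier_small [(0.89, [269.0, 83.0, 47.0, 81.0]), (0.64, [266.0, 204.0, 61.0, 77.0]), (0.6, [372.0, 92.0, 83.0, 86.0])]
mark_small [(0.72, [372.0, 92.0, 86.0, 84.0]), (0.62, [268.0, 86.0, 44.0, 77.0]), (0.57, [263.0, 204.0, 58.0, 75.0])]
```

View pics/w6.png

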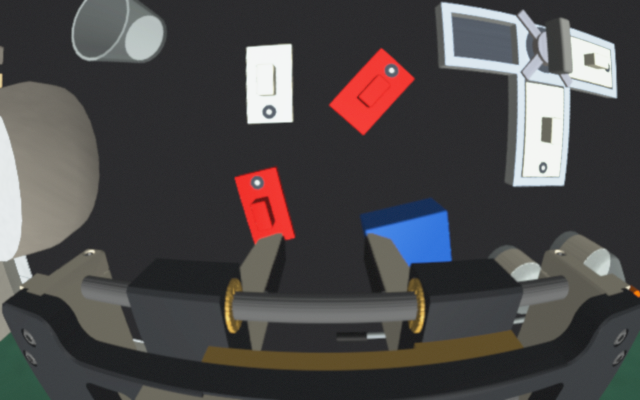

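White small carrier is at (269,83); the red look-alikes are at (372,92) and (265,204). White fits the description. Big and medium are both seated at the right.

```bash
python3 - <<'E'
from h import *
p,o=wshot();print(wrect(p,o,(235,35,305,133),.014));print(wray(p,o,269,112,.014));st()
E
```

```text
(array([ 589.1, -315.5]), array([80.6, 47.2]), 1.2)
[ 0.61729687 -0.31518672  0.014     ]
t 23.98 pos [ 0.6973 -0.2579  0.1592] th 90.38 F [ 0.5 -0.5 -0.4] w 0.499 gf 0.0
```

Emit:
play_rows([
  {"grip": 0, "tx": -0.03, "ty": -0.015, "tz": 0, "wx": 0, "wy": 0, "wz": 0.007},
  {"grip": 0, "tx": -0.06, "ty": -0.03, "tz": 0, "wx": 0, "wy": 0, "wz": 0.007},
  {"grip": 0, "tx": -0.09, "ty": -0.045, "tz": -0.01, "wx": 0, "wy": 0, "wz": 0.007},
  {"grip": 0, "tx": -0.11, "ty": -0.0575, "tz": -0.04, "wx": 0, "wy": 0, "wz": 0.007},
  {"grip": 0, "tx": -0.11, "ty": -0.0575, "tz": -0.07, "wx": 0, "wy": 0, "wz": 0.007},
])

```text
t: 24.6
tool_pos: [0.5863, -0.3149, 0.09]
tcp_rot: [0.0, -0.007, 1.0, -0.0]
ft_force: [0.1, -0.2, -0.8]
gripper_width: 0.498
grip_force: 0.0
```

Emit:
play_rows([
  {"grip": 0, "tx": 0, "ty": 0, "tz": -0.02, "wx": 0, "wy": 0, "wz": 0},
  {"grip": 0, "tx": 0, "ty": 0, "tz": -0.03, "wx": 0, "wy": 0, "wz": 0},
  {"grip": 0, "tx": 0, "ty": 0, "tz": -0.03, "wx": 0, "wy": 0, "wz": 0},
  {"grip": 0, "tx": 0, "ty": 0, "tz": -0.03, "wx": 0, "wy": 0, "wz": 0},
  {"grip": 0, "tx": 0, "ty": 0, "tz": -0.03, "wx": 0, "wy": 0, "wz": 0},
])

```text
t: 25.22
tool_pos: [0.588, -0.3153, 0.061]
tcp_rot: [0.001, -0.008, 1.0, -0.0]
ft_force: [0.2, 0.2, 0.4]
gripper_width: 0.5
grip_force: 0.0
```

Emit:
play_rows([
  {"grip": 0, "tx": -0.001, "ty": 0, "tz": -0.025, "wx": 0, "wy": 0, "wz": 0},
  {"grip": 0, "tx": -0.001, "ty": 0, "tz": -0.0445, "wx": 0, "wy": 0, "wz": 0},
  {"grip": 0, "tx": -0.001, "ty": 0, "tz": -0.0445, "wx": 0, "wy": 0, "wz": 0},
  {"grip": 1, "tx": -0.001, "ty": 0, "tz": -0.0445, "wx": 0, "wy": 0, "wz": 0},
  {"grip": 1, "tx": -0.001, "ty": 0, "tz": -0.0445, "wx": 0, "wy": 0, "wz": 0},
])

```text
t: 25.85
tool_pos: [0.587, -0.3154, 0.0165]
tcp_rot: [0.001, -0.008, 1.0, -0.0]
ft_force: [0.0, 0.8, 1.0]
gripper_width: 0.332
grip_force: 0.0
```

Emit:
play_rows([
  {"grip": 1, "tx": 0, "ty": 0, "tz": 0, "wx": 0, "wy": 0, "wz": 0},
  {"grip": 1, "tx": 0, "ty": 0, "tz": 0, "wx": 0, "wy": 0, "wz": 0},
  {"grip": 1, "tx": 0, "ty": 0, "tz": 0, "wx": 0, "wy": 0, "wz": 0},
  {"grip": 1, "tx": 0, "ty": 0, "tz": 0, "wx": 0, "wy": 0, "wz": 0},
  {"grip": 1, "tx": 0, "ty": 0, "tz": 0, "wx": 0, "wy": 0, "wz": 0},
])

```text
t: 26.48
tool_pos: [0.5868, -0.3152, 0.016]
tcp_rot: [0.0, -0.008, 1.0, -0.0]
ft_force: [-1.4, 0.7, 6.2]
gripper_width: 0.17
grip_force: 25.0
```

Emit:
play_rows([
  {"grip": 1, "tx": 0, "ty": 0, "tz": 0.02, "wx": 0, "wy": 0, "wz": 0},
  {"grip": 1, "tx": 0, "ty": 0, "tz": 0.05, "wx": 0, "wy": 0, "wz": 0},
  {"grip": 1, "tx": 0, "ty": 0.01, "tz": 0.09, "wx": 0, "wy": 0, "wz": -0.06},
  {"grip": 1, "tx": 0, "ty": 0.03, "tz": 0.11, "wx": 0, "wy": 0, "wz": -0.12},
  {"grip": 1, "tx": 0, "ty": 0.06, "tz": 0.11, "wx": 0, "wy": 0, "wz": -0.238},
])

```text
t: 27.1
tool_pos: [0.5874, -0.2555, 0.1287]
tcp_rot: [0.002, 0.113, 0.994, -0.001]
ft_force: [0.1, 0.8, -0.4]
gripper_width: 0.171
grip_force: 25.0
```

Emit:
play_rows([
  {"grip": 1, "tx": -0.005, "ty": 0.02, "tz": 0, "wx": 0, "wy": 0, "wz": -0.15},
  {"grip": 1, "tx": -0.01, "ty": 0.04, "tz": 0, "wx": 0, "wy": 0, "wz": -0.3},
  {"grip": 1, "tx": -0.015, "ty": 0.06, "tz": 0, "wx": 0, "wy": 0, "wz": -0.45},
  {"grip": 1, "tx": -0.02, "ty": 0.08, "tz": 0, "wx": 0, "wy": 0, "wz": -0.6},
  {"grip": 1, "tx": -0.03, "ty": 0.1, "tz": 0, "wx": 0, "wy": 0, "wz": -0.75},
])

```text
t: 27.72
tool_pos: [0.5566, -0.1545, 0.1267]
tcp_rot: [0.001, 0.47, 0.883, 0.0]
ft_force: [-0.4, 0.5, 0.5]
gripper_width: 0.171
grip_force: 25.0
```

Emit:
play_rows([
  {"grip": 1, "tx": -0.01, "ty": 0.02, "tz": 0, "wx": 0, "wy": 0, "wz": -0.15},
  {"grip": 1, "tx": -0.02, "ty": 0.04, "tz": 0, "wx": 0, "wy": 0, "wz": -0.3},
  {"grip": 1, "tx": -0.0315, "ty": 0.0716, "tz": 0, "wx": 0, "wy": 0, "wz": -0.45},
  {"grip": 1, "tx": -0.0315, "ty": 0.0716, "tz": -0.01, "wx": 0, "wy": 0, "wz": -0.55},
  {"grip": 1, "tx": -0.0315, "ty": 0.0716, "tz": -0.02, "wx": 0, "wy": 0, "wz": -0.55},
])

```text
t: 28.35
tool_pos: [0.5254, -0.0834, 0.1062]
tcp_rot: [0.001, 0.69, 0.724, 0.0]
ft_force: [-0.4, -1.2, -0.0]
gripper_width: 0.17
grip_force: 25.0
```

```bash
python3 - <<'E'
from h import *
st();p,o=wshot('w7.png');st();st()
E
```

```text
t 28.35 pos [ 0.5254 -0.0834  0.1062] th 2.82 F [-0.4 -1.2 -0. ] w 0.17 gf 25.0
t 28.4 pos [ 0.5247 -0.0835  0.1047] th 2.88 F [-0.7  0.3 -1.3] w 0.172 gf 25.0
t 28.4 pos [ 0.5247 -0.0835  0.1047] th 2.88 F [-0.7  0.3 -1.3] w 0.172 gf 25.0
```

View pics/w7.png

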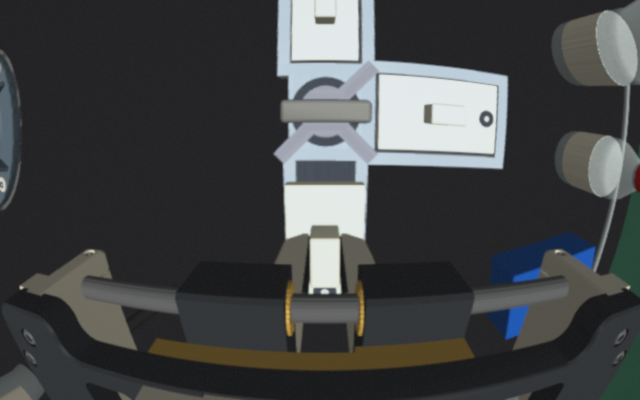

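Small carrier is held over its pocket (325,210), aligned with the pocket mouth (326,170). Disc end points away from the knob; big and medium are flush.

```bash
python3 - <<'E'
from h import *
p,o=wshot();st()
f=lambda u,v,z:(wray(p,o,u,v,z)[:2]*1000).round(1)
z=o['tool_pos'][2]-.016+.014
print('knob',f(281,111,.064),f(371,111,.064),'pocket wall',f(297,160,.02),f(355,160,.02),'car',f(285,184.5,z),f(365,184.5,z),'big outer',f(507,76,.02),f(503,168,.02),'bigmark',f(486,119,.02),'rib big',f(446,114,.042))
n=np.array([521.7,-4.]);M=R.from_euler('z',2.7,degrees=True).as_matrix()[:2,:2]
for q in [(164,43),(164,-43),(141,0),(25,-40),(-25,-40)]:print('exp',(n+M@q).round(1))
t=o['tool_pos'][:2]*1000
for q in [(23,38),(-23,38)]:print('expc',(t+M@q).round(1))
E
```

```text
t 28.45 pos [ 0.5247 -0.0836  0.1051] th 2.87 F [-0.1  0.2 -1.2] w 0.17 gf 25.0
knob [491.4  -6.4] [550.9  -3.3] pocket wall [499.7 -45.6] [547.  -43.2] car [500.2 -47.3] [544.8 -45. ] big outer [681.3  45.3] [686.5 -39.4] bigmark [661.6   2.6] rib big [613.1   1. ]
exp [683.5  46.7]
exp [687.5 -39.2]
exp [662.5   2.6]
exp [548.6 -42.8]
exp [498.6 -45.1]
expc [545.9 -44.5]
expc [500.  -46.6]
```

Emit:
play_rows([
  {"grip": 1, "tx": 0.0008, "ty": 0, "tz": -0.03, "wx": 0, "wy": 0, "wz": 0},
  {"grip": 1, "tx": 0.0008, "ty": 0, "tz": -0.055, "wx": 0, "wy": 0, "wz": 0},
  {"grip": 1, "tx": 0.0008, "ty": 0, "tz": -0.065, "wx": 0, "wy": 0, "wz": 0},
  {"grip": 1, "tx": 0.0008, "ty": 0, "tz": -0.07, "wx": 0, "wy": 0, "wz": 0},
  {"grip": 1, "tx": 0.0008, "ty": 0, "tz": -0.0735, "wx": 0, "wy": 0, "wz": 0},
])

```text
t: 29.08
tool_pos: [0.5264, -0.0837, 0.0326]
tcp_rot: [0.0, 0.69, 0.724, 0.0]
ft_force: [-0.0, 0.2, -1.0]
gripper_width: 0.169
grip_force: 25.0
```

Emit:
play_rows([
  {"grip": 1, "tx": 0, "ty": 0, "tz": -0.002, "wx": 0, "wy": 0, "wz": 0},
  {"grip": 1, "tx": 0, "ty": 0, "tz": -0.004, "wx": 0, "wy": 0, "wz": 0},
  {"grip": 1, "tx": 0, "ty": 0, "tz": -0.007, "wx": 0, "wy": 0, "wz": 0},
  {"grip": 1, "tx": 0, "ty": 0, "tz": -0.0095, "wx": 0, "wy": 0, "wz": 0},
  {"grip": 1, "tx": 0, "ty": 0, "tz": -0.0105, "wx": 0, "wy": 0, "wz": 0},
])

```text
t: 29.7
tool_pos: [0.5258, -0.0835, 0.022]
tcp_rot: [-0.0, 0.69, 0.724, -0.0]
ft_force: [-5.3, 1.6, 18.0]
gripper_width: 0.172
grip_force: 25.0
```

Emit:
play_rows([
  {"grip": 1, "tx": 0, "ty": 0, "tz": 0, "wx": 0, "wy": 0, "wz": 0},
  {"grip": 1, "tx": 0, "ty": 0, "tz": 0, "wx": 0, "wy": 0, "wz": 0},
  {"grip": 1, "tx": 0, "ty": 0, "tz": 0, "wx": 0, "wy": 0, "wz": 0},
  {"grip": 1, "tx": 0, "ty": 0, "tz": 0, "wx": 0, "wy": 0, "wz": 0},
  {"grip": 1, "tx": 0, "ty": 0, "tz": 0, "wx": 0, "wy": 0, "wz": 0},
])

```text
t: 30.32
tool_pos: [0.5258, -0.0835, 0.022]
tcp_rot: [-0.0, 0.69, 0.724, -0.0]
ft_force: [-2.3, 0.5, 5.9]
gripper_width: 0.173
grip_force: 25.0
```

Emit:
play_rows([
  {"grip": 0, "tx": 0, "ty": 0, "tz": 0.001, "wx": 0, "wy": 0, "wz": 0},
  {"grip": 0, "tx": 0, "ty": 0, "tz": 0.001, "wx": 0, "wy": 0, "wz": 0},
  {"grip": 0, "tx": 0, "ty": 0, "tz": 0.001, "wx": 0, "wy": 0, "wz": 0},
  {"grip": 0, "tx": 0, "ty": 0, "tz": 0.04, "wx": 0, "wy": 0, "wz": 0},
  {"grip": 0, "tx": 0, "ty": 0, "tz": 0.09, "wx": 0, "wy": 0, "wz": 0},
])

```text
t: 30.95
tool_pos: [0.5252, -0.0834, 0.1119]
tcp_rot: [-0.001, 0.69, 0.724, -0.001]
ft_force: [0.3, 0.0, 0.8]
gripper_width: 0.502
grip_force: 0.0
```

Emit:
play_rows([
  {"grip": 0, "tx": 0, "ty": 0.02, "tz": 0, "wx": 0, "wy": 0, "wz": -0.16},
  {"grip": 0, "tx": 0, "ty": 0.03, "tz": 0, "wx": 0, "wy": 0, "wz": -0.32},
  {"grip": 0, "tx": 0, "ty": 0.05, "tz": 0, "wx": 0, "wy": 0, "wz": -0.48},
  {"grip": 0, "tx": 0, "ty": 0.06, "tz": 0, "wx": 0, "wy": 0, "wz": -0.64},
  {"grip": 0, "tx": -0.0044, "ty": 0.0793, "tz": 0, "wx": 0, "wy": 0, "wz": -0.8},
])

```text
t: 31.58
tool_pos: [0.5216, -0.004, 0.1116]
tcp_rot: [0.0, 0.918, 0.395, 0.0]
ft_force: [-0.0, -0.2, -0.2]
gripper_width: 0.499
grip_force: 0.0
```

Emit:
play_rows([
  {"grip": 0, "tx": 0, "ty": 0, "tz": 0, "wx": 0, "wy": 0, "wz": -0.16},
  {"grip": 0, "tx": 0, "ty": 0, "tz": 0, "wx": 0, "wy": 0, "wz": -0.32},
  {"grip": 0, "tx": 0, "ty": 0, "tz": 0, "wx": 0, "wy": 0, "wz": -0.48},
  {"grip": 0, "tx": 0, "ty": 0, "tz": 0, "wx": 0, "wy": 0, "wz": -0.64},
  {"grip": 0, "tx": 0, "ty": 0, "tz": -0.02, "wx": 0, "wy": 0, "wz": -0.771},
])

```text
t: 32.2
tool_pos: [0.5224, -0.0043, 0.0924]
tcp_rot: [0.0, 1.0, 0.022, 0.001]
ft_force: [0.4, 0.1, -0.3]
gripper_width: 0.5
grip_force: 0.0
```

```bash
python3 - <<'E'
from h import *
robot.camera('wrist');st();p=shot('top','t4.png');p,o=wshot('w8.png')
a=np.vstack([cv2.resize(cv2.imread('pics/w8.png'),(512,320)),cv2.resize(cv2.imread('pics/t4.png')[160:240,260:388],(512,280))]);cv2.imwrite('pics/w8b.png',a)
E
```

```text
t 32.25 pos [ 0.5206 -0.0042  0.0894] th -87.87 F [-2.3 -0.3 -3.4] w 0.5 gf 0.0
```

View pics/w8b.png

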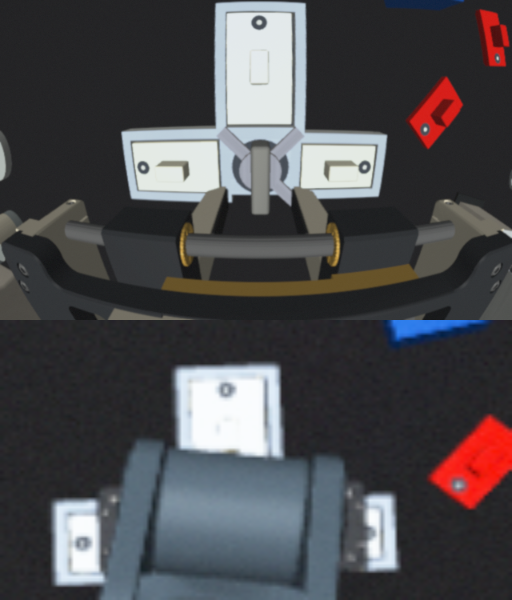

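All three carriers are seated with discs outward, and the knob is centred between the fingers (260,180). Now lock.

Emit:
play_rows([
  {"grip": 0, "tx": 0, "ty": 0, "tz": -0.02, "wx": 0, "wy": 0, "wz": 0},
  {"grip": 0, "tx": 0, "ty": 0, "tz": -0.04, "wx": 0, "wy": 0, "wz": 0},
  {"grip": 0, "tx": 0, "ty": 0, "tz": -0.054, "wx": 0, "wy": 0, "wz": 0},
  {"grip": 1, "tx": 0, "ty": 0, "tz": -0.054, "wx": 0, "wy": 0, "wz": 0},
  {"grip": 1, "tx": 0, "ty": 0, "tz": -0.054, "wx": 0, "wy": 0, "wz": 0},
], grip_force=40)

```text
t: 32.98
tool_pos: [0.522, -0.0043, 0.0383]
tcp_rot: [0.0, 1.0, 0.024, 0.0]
ft_force: [0.7, -0.6, -0.2]
gripper_width: 0.33
grip_force: 0.0
```

Emit:
play_rows([
  {"grip": 1, "tx": 0, "ty": 0, "tz": 0, "wx": 0, "wy": 0, "wz": 0},
  {"grip": 1, "tx": 0, "ty": 0, "tz": 0, "wx": 0, "wy": 0, "wz": 0},
  {"grip": 1, "tx": 0, "ty": 0, "tz": 0, "wx": 0, "wy": 0, "wz": 0},
  {"grip": 1, "tx": 0, "ty": 0, "tz": 0, "wx": 0, "wy": 0, "wz": 0},
  {"grip": 1, "tx": 0, "ty": 0, "tz": 0, "wx": 0, "wy": 0, "wz": 0},
])

```text
t: 33.6
tool_pos: [0.5219, -0.0045, 0.0382]
tcp_rot: [0.0, 1.0, 0.024, 0.0]
ft_force: [-1.0, -3.8, 6.9]
gripper_width: 0.165
grip_force: 40.0
```

Emit:
play_rows([
  {"grip": 1, "tx": 0, "ty": 0, "tz": 0.003, "wx": 0, "wy": 0, "wz": 0},
  {"grip": 1, "tx": 0, "ty": 0, "tz": 0.006, "wx": 0, "wy": 0, "wz": 0},
  {"grip": 1, "tx": 0, "ty": 0, "tz": 0.009, "wx": 0, "wy": 0, "wz": 0},
  {"grip": 1, "tx": 0, "ty": 0, "tz": 0.012, "wx": 0, "wy": 0, "wz": 0},
  {"grip": 1, "tx": 0, "ty": 0, "tz": 0.0138, "wx": 0, "wy": 0, "wz": 0},
])

```text
t: 34.22
tool_pos: [0.5217, -0.0044, 0.0516]
tcp_rot: [0.0, 1.0, 0.024, 0.0]
ft_force: [3.4, -4.3, -5.0]
gripper_width: 0.169
grip_force: 40.0
```

Emit:
play_rows([
  {"grip": 1, "tx": 0, "ty": 0, "tz": 0, "wx": 0, "wy": 0, "wz": 0.12},
  {"grip": 1, "tx": 0, "ty": 0, "tz": 0, "wx": 0, "wy": 0, "wz": 0.25},
  {"grip": 1, "tx": 0, "ty": 0, "tz": 0, "wx": 0, "wy": 0, "wz": 0.38},
  {"grip": 1, "tx": 0, "ty": 0, "tz": 0, "wx": 0, "wy": 0, "wz": 0.51},
  {"grip": 1, "tx": 0, "ty": 0, "tz": 0, "wx": 0, "wy": 0, "wz": 0.64},
])

```text
t: 34.85
tool_pos: [0.5219, -0.0047, 0.0517]
tcp_rot: [0.0, 0.941, 0.339, 0.0]
ft_force: [2.6, -5.9, -1.8]
gripper_width: 0.169
grip_force: 40.0
```

Emit:
play_rows([
  {"grip": 1, "tx": 0, "ty": 0, "tz": 0, "wx": 0, "wy": 0, "wz": 0.08},
  {"grip": 1, "tx": 0, "ty": 0, "tz": 0, "wx": 0, "wy": 0, "wz": 0.14},
  {"grip": 1, "tx": 0, "ty": 0, "tz": 0, "wx": 0, "wy": 0, "wz": 0.16},
  {"grip": 1, "tx": 0, "ty": 0, "tz": 0, "wx": 0, "wy": 0, "wz": 0.16},
  {"grip": 1, "tx": 0, "ty": 0, "tz": 0, "wx": 0, "wy": 0, "wz": 0.16},
])

```text
t: 35.48
tool_pos: [0.522, -0.0047, 0.0517]
tcp_rot: [0.001, 0.912, 0.411, 0.0]
ft_force: [3.7, -6.7, -3.0]
gripper_width: 0.172
grip_force: 40.0
```

```bash
python3 - <<'E'
from h import *
o=st();print(o['ft_torque'].round(2))
E
```

```text
t 35.48 pos [ 0.522  -0.0047  0.0517] th -41.44 F [ 3.7 -6.7 -3. ] w 0.172 gf 40.0
[-1.4  -0.41 -0.34]
```

Emit:
play_rows([
  {"grip": 1, "tx": 0, "ty": 0, "tz": -0.004, "wx": 0, "wy": 0, "wz": 0},
  {"grip": 1, "tx": 0, "ty": 0, "tz": -0.008, "wx": 0, "wy": 0, "wz": 0},
  {"grip": 1, "tx": 0, "ty": 0, "tz": -0.011, "wx": 0, "wy": 0, "wz": 0},
  {"grip": 1, "tx": 0, "ty": 0, "tz": -0.013, "wx": 0, "wy": 0, "wz": 0},
  {"grip": 1, "tx": 0, "ty": 0, "tz": -0.0145, "wx": 0, "wy": 0, "wz": 0},
])

```text
t: 36.1
tool_pos: [0.5222, -0.0047, 0.038]
tcp_rot: [0.001, 0.912, 0.411, 0.001]
ft_force: [-4.4, -5.3, 23.4]
gripper_width: 0.172
grip_force: 40.1
```

Emit:
play_rows([
  {"grip": 1, "tx": 0, "ty": 0, "tz": -0.0005, "wx": 0, "wy": 0, "wz": 0},
  {"grip": 1, "tx": 0, "ty": 0, "tz": -0.001, "wx": 0, "wy": 0, "wz": 0},
  {"grip": 1, "tx": 0, "ty": 0, "tz": -0.001, "wx": 0, "wy": 0, "wz": 0},
  {"grip": 1, "tx": 0, "ty": 0, "tz": -0.001, "wx": 0, "wy": 0, "wz": 0},
  {"grip": 1, "tx": 0, "ty": 0, "tz": -0.001, "wx": 0, "wy": 0, "wz": 0},
])

```text
t: 36.72
tool_pos: [0.5222, -0.0047, 0.038]
tcp_rot: [0.001, 0.912, 0.411, 0.001]
ft_force: [-5.6, -6.3, 22.9]
gripper_width: 0.171
grip_force: 40.1
```

Knob turned 45.8° and is back at its original height, so the nest is locked. Now the punch.

Emit:
play_rows([
  {"grip": 0, "tx": 0, "ty": 0, "tz": 0.001, "wx": 0, "wy": 0, "wz": 0},
  {"grip": 0, "tx": 0, "ty": 0, "tz": 0.001, "wx": 0, "wy": 0, "wz": 0},
  {"grip": 0, "tx": 0, "ty": 0, "tz": 0.001, "wx": 0, "wy": 0, "wz": 0},
  {"grip": 0, "tx": 0, "ty": 0, "tz": 0.05, "wx": 0, "wy": 0, "wz": 0},
  {"grip": 0, "tx": 0, "ty": 0, "tz": 0.1, "wx": 0, "wy": 0, "wz": 0},
])

```text
t: 37.35
tool_pos: [0.521, -0.004, 0.1366]
tcp_rot: [-0.001, 0.911, 0.411, -0.001]
ft_force: [0.3, -0.1, 0.3]
gripper_width: 0.499
grip_force: 0.0
```

Emit:
play_rows([
  {"grip": 0, "tx": -0.02, "ty": -0.03, "tz": 0.04, "wx": 0, "wy": 0, "wz": -0.1},
  {"grip": 0, "tx": -0.05, "ty": -0.06, "tz": 0.07, "wx": 0, "wy": 0, "wz": -0.2},
  {"grip": 0, "tx": -0.08, "ty": -0.09, "tz": 0.08, "wx": 0, "wy": 0, "wz": -0.3},
  {"grip": 0, "tx": -0.11, "ty": -0.12, "tz": 0.08, "wx": 0, "wy": 0, "wz": -0.4},
  {"grip": 0, "tx": -0.14, "ty": -0.15, "tz": 0.08, "wx": 0, "wy": 0, "wz": -0.5},
])

```text
t: 37.98
tool_pos: [0.3804, -0.1549, 0.216]
tcp_rot: [-0.0, 0.985, 0.172, 0.0]
ft_force: [0.7, -0.6, 0.4]
gripper_width: 0.5
grip_force: 0.0
```

Emit:
play_rows([
  {"grip": 0, "tx": -0.02, "ty": -0.04, "tz": 0, "wx": 0, "wy": 0, "wz": -0.1},
  {"grip": 0, "tx": -0.04, "ty": -0.08, "tz": 0, "wx": 0, "wy": 0, "wz": -0.2},
  {"grip": 0, "tx": -0.055, "ty": -0.12, "tz": 0, "wx": 0, "wy": 0, "wz": -0.3},
  {"grip": 0, "tx": -0.055, "ty": -0.15, "tz": 0, "wx": 0, "wy": 0, "wz": -0.4},
  {"grip": 0, "tx": -0.055, "ty": -0.15, "tz": 0, "wx": 0, "wy": 0, "wz": -0.504},
])

```text
t: 38.6
tool_pos: [0.3261, -0.3057, 0.2157]
tcp_rot: [-0.0, 0.997, -0.081, -0.0]
ft_force: [-0.4, 0.7, -0.2]
gripper_width: 0.498
grip_force: 0.0
```

Emit:
play_rows([
  {"grip": 0, "tx": 0, "ty": 0, "tz": 0, "wx": 0, "wy": 0, "wz": 0},
  {"grip": 0, "tx": 0, "ty": 0, "tz": 0, "wx": 0, "wy": 0, "wz": 0},
  {"grip": 0, "tx": 0, "ty": 0, "tz": 0, "wx": 0, "wy": 0, "wz": 0},
  {"grip": 0, "tx": 0, "ty": 0, "tz": 0, "wx": 0, "wy": 0, "wz": 0},
  {"grip": 0, "tx": 0, "ty": 0, "tz": 0, "wx": 0, "wy": 0, "wz": 0},
])

```text
t: 39.22
tool_pos: [0.3266, -0.3042, 0.216]
tcp_rot: [0.0, 0.997, -0.078, 0.0]
ft_force: [-0.1, 0.0, -0.6]
gripper_width: 0.502
grip_force: 0.0
```

```bash
python3 - <<'E'
from h import *
st();p,o=wshot('w9.png');st()
E
```

```text
t 39.23 pos [ 0.3266 -0.3042  0.216 ] th -98.92 F [-0.1  0.  -0.6] w 0.502 gf 0.0
t 39.27 pos [ 0.3265 -0.3042  0.216 ] th -98.92 F [-0.9 -0.2  0. ] w 0.501 gf 0.0
```

View pics/w9.png

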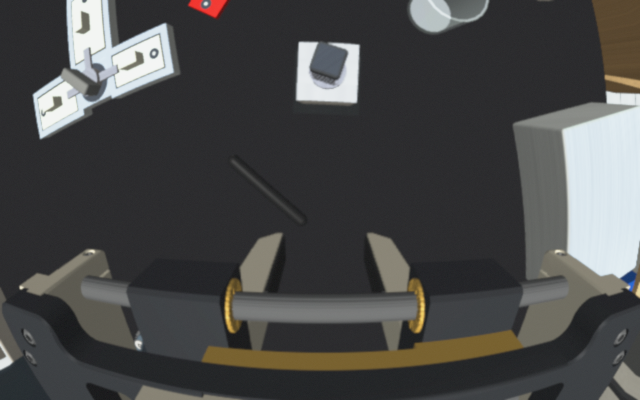

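```bash
python3 - <<'E'
import cv2
a=cv2.imread('pics/w9.png')[30:115,285:370]
cv2.imwrite('pics/c.png',cv2.resize(cv2.convertScaleAbs(a,alpha=1.5,beta=10),(595,595),interpolation=cv2.INTER_CUBIC))
E
```

```text
(no output)
```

View pics/c.png

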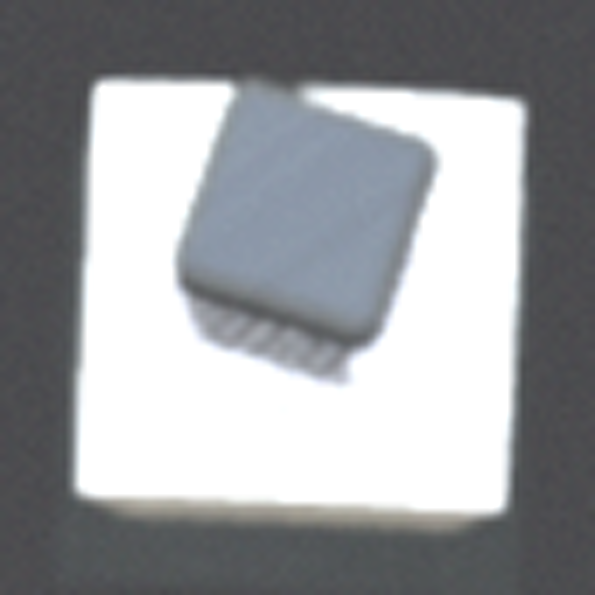

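Punch top face corners in the crop are (240,88), (435,150), (370,335) and (183,280): a square turned about 17° relative to the stand.

```bash
python3 - <<'E'
from h import *
st();p,o=wshot()
f=lambda u,v,z:wray(p,o,285+(u+.5)/7-.5,30+(v+.5)/7-.5,z)[:2]*1000
for n,q,z in[('punch',[(240,88),(435,150),(370,335),(183,280)],.155),('stand',[(93,80),(526,100),(508,512),(75,495)],.09)]:
    w=np.array([f(a,b,z) for a,b in q]);d=np.roll(w,-1,0)-w
    print(n,w.mean(0).round(1),np.hypot(*d.T).round(1),(np.degrees(np.arctan2(d[:,1],d[:,0]))%90).round(1))
E
```

```text
t 39.27 pos [ 0.3265 -0.3042  0.216 ] th -98.92 F [-0.9 -0.2  0. ] w 0.501 gf 0.0
punch [ 440.7 -325.4] [21.1 21.1 20.1 21.6] [62.8 62.6 64.1 65.4]
stand [ 441.4 -325.5] [57.6 57.  57.6 57.3] [78.5 78.7 78.9 78.7]
```

Emit:
play_rows([
  {"grip": 0, "tx": 0.03, "ty": -0.005, "tz": 0, "wx": 0, "wy": 0, "wz": -0.1},
  {"grip": 0, "tx": 0.06, "ty": -0.01, "tz": 0, "wx": 0, "wy": 0, "wz": -0.2},
  {"grip": 0, "tx": 0.09, "ty": -0.017, "tz": 0, "wx": 0, "wy": 0, "wz": -0.303},
  {"grip": 0, "tx": 0.1145, "ty": -0.0213, "tz": 0, "wx": 0, "wy": 0, "wz": -0.303},
  {"grip": 0, "tx": 0.1145, "ty": -0.0213, "tz": -0.03, "wx": 0, "wy": 0, "wz": -0.303},
], grip_force=60)

```text
t: 39.95
tool_pos: [0.4431, -0.3264, 0.1868]
tcp_rot: [0.001, 0.974, -0.227, 0.002]
ft_force: [-0.5, 0.1, 0.1]
gripper_width: 0.498
grip_force: 0.0
```

Emit:
play_rows([
  {"grip": 0, "tx": 0, "ty": 0, "tz": 0, "wx": 0, "wy": 0, "wz": 0},
  {"grip": 0, "tx": 0, "ty": 0, "tz": 0, "wx": 0, "wy": 0, "wz": 0},
  {"grip": 0, "tx": 0, "ty": 0, "tz": -0.025, "wx": 0, "wy": 0, "wz": 0},
  {"grip": 0, "tx": 0, "ty": 0, "tz": -0.05, "wx": 0, "wy": 0, "wz": 0},
  {"grip": 0, "tx": 0, "ty": 0, "tz": -0.05, "wx": 0, "wy": 0, "wz": 0},
])

```text
t: 40.58
tool_pos: [0.4406, -0.3253, 0.1358]
tcp_rot: [-0.0, 0.974, -0.228, -0.001]
ft_force: [0.0, 0.8, 0.5]
gripper_width: 0.501
grip_force: 0.0
```

```bash
python3 -c "
from h import *
st()"
```

```text
t 40.58 pos [ 0.4406 -0.3253  0.1358] th -116.32 F [0.  0.8 0.5] w 0.501 gf 0.0
```

Emit:
play_rows([
  {"grip": 0, "tx": 0, "ty": 0, "tz": -0.015, "wx": 0, "wy": 0, "wz": 0},
  {"grip": 0, "tx": 0, "ty": 0, "tz": -0.028, "wx": 0, "wy": 0, "wz": 0},
  {"grip": 0, "tx": 0, "ty": 0, "tz": -0.028, "wx": 0, "wy": 0, "wz": 0},
  {"grip": 1, "tx": 0, "ty": 0, "tz": -0.028, "wx": 0, "wy": 0, "wz": 0},
  {"grip": 1, "tx": 0, "ty": 0, "tz": -0.028, "wx": 0, "wy": 0, "wz": 0},
])

```text
t: 41.2
tool_pos: [0.4412, -0.3257, 0.1084]
tcp_rot: [0.0, 0.974, -0.228, 0.0]
ft_force: [-0.5, 0.8, -0.2]
gripper_width: 0.333
grip_force: 0.0
```

Emit:
play_rows([
  {"grip": 1, "tx": 0, "ty": 0, "tz": 0, "wx": 0, "wy": 0, "wz": 0},
  {"grip": 1, "tx": 0, "ty": 0, "tz": 0, "wx": 0, "wy": 0, "wz": 0},
  {"grip": 1, "tx": 0, "ty": 0, "tz": 0, "wx": 0, "wy": 0, "wz": 0},
  {"grip": 1, "tx": 0, "ty": 0, "tz": 0, "wx": 0, "wy": 0, "wz": 0},
  {"grip": 1, "tx": 0, "ty": 0, "tz": 0, "wx": 0, "wy": 0, "wz": 0},
])

```text
t: 41.82
tool_pos: [0.4411, -0.3256, 0.1082]
tcp_rot: [0.0, 0.974, -0.228, 0.0]
ft_force: [-0.1, 1.6, 5.7]
gripper_width: 0.256
grip_force: 60.0
```

```bash
python3 -c "
from h import *
st()"
```

```text
t 41.83 pos [ 0.4411 -0.3256  0.1082] th -116.31 F [-0.1  1.6  5.7] w 0.256 gf 60.0
```

Emit:
play_rows([
  {"grip": 1, "tx": 0, "ty": 0, "tz": 0.02, "wx": 0, "wy": 0, "wz": 0},
  {"grip": 1, "tx": 0, "ty": 0, "tz": 0.045, "wx": 0, "wy": 0, "wz": 0},
  {"grip": 1, "tx": 0, "ty": 0, "tz": 0.07, "wx": 0, "wy": 0, "wz": 0},
  {"grip": 1, "tx": 0, "ty": 0, "tz": 0.095, "wx": 0, "wy": 0, "wz": 0},
  {"grip": 1, "tx": 0, "ty": 0, "tz": 0.11, "wx": 0, "wy": 0, "wz": 0},
])

```text
t: 42.45
tool_pos: [0.441, -0.3256, 0.2186]
tcp_rot: [0.0, 0.974, -0.228, 0.0]
ft_force: [0.7, 0.4, -2.4]
gripper_width: 0.255
grip_force: 60.0
```

Emit:
play_rows([
  {"grip": 1, "tx": 0.0, "ty": 0.04, "tz": 0, "wx": 0, "wy": 0, "wz": 0},
  {"grip": 1, "tx": 0.0, "ty": 0.08, "tz": 0, "wx": 0, "wy": 0, "wz": 0},
  {"grip": 1, "tx": 0.0, "ty": 0.12, "tz": 0, "wx": 0, "wy": 0, "wz": 0},
  {"grip": 1, "tx": 0.0, "ty": 0.16, "tz": 0, "wx": 0, "wy": 0, "wz": 0},
  {"grip": 1, "tx": 0.0, "ty": 0.2, "tz": 0, "wx": 0, "wy": 0, "wz": 0},
])

```text
t: 43.08
tool_pos: [0.4406, -0.1242, 0.2175]
tcp_rot: [-0.0, 0.974, -0.228, -0.0]
ft_force: [0.4, -0.1, -2.0]
gripper_width: 0.258
grip_force: 60.0
```

Emit:
play_rows([
  {"grip": 1, "tx": 0.0, "ty": 0.04, "tz": 0, "wx": 0, "wy": 0, "wz": 0},
  {"grip": 1, "tx": 0.0, "ty": 0.08, "tz": 0, "wx": 0, "wy": 0, "wz": 0},
  {"grip": 1, "tx": 0.0, "ty": 0.12, "tz": 0, "wx": 0, "wy": 0, "wz": 0},
  {"grip": 1, "tx": 0.0, "ty": 0.16, "tz": 0, "wx": 0, "wy": 0, "wz": 0},
  {"grip": 1, "tx": 0.0, "ty": 0.2, "tz": 0, "wx": 0, "wy": 0, "wz": 0},
])

```text
t: 43.7
tool_pos: [0.4406, 0.0757, 0.2175]
tcp_rot: [0.0, 0.974, -0.228, -0.0]
ft_force: [0.1, 0.3, -2.5]
gripper_width: 0.253
grip_force: 60.0
```

Emit:
play_rows([
  {"grip": 1, "tx": 0.0, "ty": 0.0, "tz": 0, "wx": 0, "wy": 0, "wz": 0},
  {"grip": 1, "tx": 0.0, "ty": 0.0, "tz": 0, "wx": 0, "wy": 0, "wz": 0},
  {"grip": 1, "tx": 0.0, "ty": 0.0, "tz": 0, "wx": 0, "wy": 0, "wz": 0},
  {"grip": 1, "tx": 0.0, "ty": 0.0, "tz": 0, "wx": 0, "wy": 0, "wz": 0},
  {"grip": 1, "tx": 0.0, "ty": 0.0, "tz": 0, "wx": 0, "wy": 0, "wz": 0},
])

```text
t: 44.32
tool_pos: [0.4411, 0.0741, 0.2179]
tcp_rot: [0.0, 0.974, -0.228, 0.0]
ft_force: [-0.0, 0.1, -1.6]
gripper_width: 0.253
grip_force: 60.0
```

```bash
cat >> h.py <<'E'
def wpix(p,o,P):
    q=o['tcp_rot'];T=np.eye(4);T[:3,:3]=R.from_quat([q[1],q[2],q[3],q[0]]).as_matrix();T[:3,3]=o['tool_pos']
    c=np.linalg.inv(T@p['tool_from_camera'])@np.append(P,1);K=p['camera_matrix']
    h=np.hypot(c[0],c[1]);a=np.arctan2(h,c[2]);return K[0,2]+K[0,0]*a*c[0]/h,K[1,2]+K[1,1]*a*c[1]/h
def marks(p,o):
    M=R.from_euler('z',2.7,degrees=True).as_matrix()[:2,:2];n=np.array([.522,-.0046]);res={}
    for k,q in(('big',(.141,0)),('med',(0,.126)),('small',(0,-.111))):
        e=n+M@q;u,v=wpix(p,o,[*e,.02]);x0,y0=int(u)-12,int(v)-12
        sub=cv2.resize(p['image'][max(y0,0):y0+25,x0:x0+25].min(axis=2),None,fx=8,fy=8,interpolation=cv2.INTER_CUBIC)
        # dark ring: outer contour nearest the middle, filled
        b=(sub<130).astype(np.uint8);cs,_=cv2.findContours(b,cv2.RETR_EXTERNAL,cv2.CHAIN_APPROX_NONE)
        best=None
        for c in cs:
            if cv2.contourArea(c)<64*20: continue
            (cx,cy),r=cv2.minEnclosingCircle(c);x,y,w,h=cv2.boundingRect(c)
            if x<=1 or y<=1 or x+w>=sub.shape[1]-1 or y+h>=sub.shape[0]-1: continue
            m=cv2.moments(c);cx,cy=m['m10']/m['m00'],m['m01']/m['m00']
            P=wray(p,o,x0+(cx+.5)/8-.5,max(y0,0)+(cy+.5)/8-.5,.02)[:2]
            best=(P*1000).round(1),round(np.sqrt(cv2.contourArea(c)/np.pi)/8,1)
        res[k]=best;print(k,'px',round(u),round(v),'exp',(e*1000).round(1),'meas',best)
    return res
E
python3 - <<'E'
from h import *
st()
for i in range(2): p,o=wshot('w10.png');marks(p,o)
E
```

```text
t 44.33 pos [0.4411 0.0741 0.2179] th -116.35 F [-0.   0.1 -1.6] w 0.253 gf 60.0
big px 295 -10 exp [662.8   2. ] meas None
med px 260 140 exp [516.1 121.3] meas (array([514.9, 121.4]), np.float64(5.1))
small px 433 49 exp [ 527.2 -115.5] meas (array([ 526.6, -115.2]), np.float64(4.8))
big px 295 -10 exp [662.8   2. ] meas None
med px 260 140 exp [516.1 121.3] meas (array([514.9, 121.5]), np.float64(5.1))
small px 433 49 exp [ 527.2 -115.5] meas (array([ 526.6, -115.2]), np.float64(4.8))
```

View pics/w10.png

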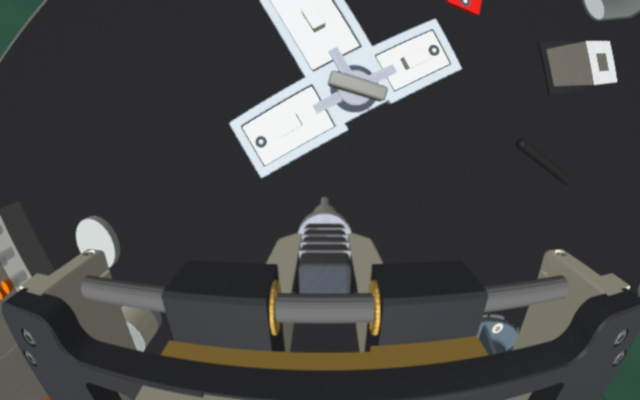

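Nest is locked: the arms lie over the carriers' inner ends. Punch is held straight, tip at (324,198). Small and medium marks are measured; next I measure the big one.

Emit:
play_rows([
  {"grip": 1, "tx": 0.03, "ty": -0.005, "tz": 0, "wx": 0, "wy": 0, "wz": 0},
  {"grip": 1, "tx": 0.06, "ty": -0.01, "tz": 0, "wx": 0, "wy": 0, "wz": 0},
  {"grip": 1, "tx": 0.09, "ty": -0.015, "tz": 0, "wx": 0, "wy": 0, "wz": 0},
  {"grip": 1, "tx": 0.11, "ty": -0.02, "tz": 0, "wx": 0, "wy": 0, "wz": 0},
  {"grip": 1, "tx": 0.11, "ty": -0.02, "tz": 0, "wx": 0, "wy": 0, "wz": 0},
])

```text
t: 45.05
tool_pos: [0.5515, 0.0541, 0.2175]
tcp_rot: [0.0, 0.974, -0.228, -0.0]
ft_force: [0.0, 0.2, -2.1]
gripper_width: 0.252
grip_force: 60.0
```

```bash
python3 - <<'E'
from h import *
robot.camera('wrist');robot.camera('wrist')
st()
p,o=wshot();marks(p,o)
t=o['tool_pos'];print('tip exp px',wpix(p,o,t-[0,0,.1032]),'1mm:',wpix(p,o,t-[0,0.001,.1032]))
g=p['image'].min(axis=2);print(g[190:222:2,312:338:2])
E
```

```text
t 45.15 pos [0.5503 0.0545 0.2177] th -116.31 F [-0.3  0.1 -2.9] w 0.253 gf 60.0
big px 321 73 exp [662.8   2. ] meas (array([663.5,   3. ]), np.float64(5.3))
med px 288 225 exp [516.1 121.3] meas (array([515.1, 121.2]), np.float64(4.6))
small px 455 137 exp [ 527.2 -115.5] meas (array([ 526.7, -115.4]), np.float64(4.6))
tip exp px (np.float64(323.7267558936956), np.float64(199.44687733762234)) 1mm: (np.float64(324.7210515177672), np.float64(198.9738175291988))
[[238 243 244 244 244 244 244 244 244 244 244 244 244]
 [244 244 244 244 244 244 244 244 244 244 244 244 244]
 [244 244 244 244 244 244 244 244 244 244 244 244 243]
 [244 244 244 244 243 241 229 232 243 244 244 244 243]
 [244 244 244 244 241 172 123 133 229 244 244 244 244]
 [244 244 244 244 229 121 101  91 211 244 244 244 244]
 [244 244 244 242 216 116 100  91 195 243 244 244 244]
 [244 243 235 196 136 106  99  94 167 239 244 244 244]
 [237 216 147 118 109 103  98  97 106 163 231 243 244]
 [176 141 116 108 106 103 100  96  94  90 133 230 244]
 [140 120 107 107 106 103 100  98  95  92  88 149 240]
 [163 121 108 108 113 111 110 109 104  99  95 101 200]
 [125 121 135 158 167 166 167 167 159 154 139 112 105]
 [148 179 188 197 196 192 191 191 191 192 192 184 161]
 [194 195 195 198 196 193 191 192 191 192 196 196 192]
 [197 195 194 197 195 194 192 192 191 193 195 196 194]]
```

Emit:
play_rows([
  {"grip": 1, "tx": 0.035, "ty": -0.015, "tz": 0, "wx": 0, "wy": 0, "wz": 0},
  {"grip": 1, "tx": 0.07, "ty": -0.03, "tz": 0, "wx": 0, "wy": 0, "wz": 0},
  {"grip": 1, "tx": 0.1, "ty": -0.045, "tz": 0, "wx": 0, "wy": 0, "wz": 0},
  {"grip": 1, "tx": 0.1132, "ty": -0.0515, "tz": -0.02, "wx": 0, "wy": 0, "wz": 0},
  {"grip": 1, "tx": 0.1132, "ty": -0.0515, "tz": -0.05, "wx": 0, "wy": 0, "wz": 0},
])

```text
t: 45.82
tool_pos: [0.6647, 0.0027, 0.168]
tcp_rot: [-0.0, 0.974, -0.228, 0.001]
ft_force: [0.3, 0.4, -3.2]
gripper_width: 0.256
grip_force: 60.0
```

Emit:
play_rows([
  {"grip": 1, "tx": 0, "ty": 0, "tz": -0.02, "wx": 0, "wy": 0, "wz": 0},
  {"grip": 1, "tx": 0, "ty": 0, "tz": -0.035, "wx": 0, "wy": 0, "wz": 0},
  {"grip": 1, "tx": 0, "ty": 0, "tz": -0.035, "wx": 0, "wy": 0, "wz": 0},
  {"grip": 1, "tx": 0, "ty": 0, "tz": -0.035, "wx": 0, "wy": 0, "wz": 0},
  {"grip": 1, "tx": 0, "ty": 0, "tz": -0.035, "wx": 0, "wy": 0, "wz": 0},
])

```text
t: 46.45
tool_pos: [0.6646, 0.003, 0.1339]
tcp_rot: [-0.0, 0.974, -0.228, 0.001]
ft_force: [-1.0, -0.1, -2.9]
gripper_width: 0.253
grip_force: 60.0
```

```bash
python3 - <<'E'
from h import *
st()
E
```

```text
t 46.45 pos [0.6646 0.003  0.1339] th -116.31 F [-1.  -0.1 -2.9] w 0.253 gf 60.0
```

Emit:
play_rows([
  {"grip": 1, "tx": -0.001, "ty": 0, "tz": -0.003, "wx": 0, "wy": 0, "wz": 0},
  {"grip": 1, "tx": -0.001, "ty": 0, "tz": -0.006, "wx": 0, "wy": 0, "wz": 0},
  {"grip": 1, "tx": -0.001, "ty": 0, "tz": -0.009, "wx": 0, "wy": 0, "wz": 0},
  {"grip": 1, "tx": -0.001, "ty": 0, "tz": -0.01, "wx": 0, "wy": 0, "wz": 0},
  {"grip": 1, "tx": -0.001, "ty": 0, "tz": -0.012, "wx": 0, "wy": 0, "wz": 0},
])

```text
t: 47.08
tool_pos: [0.6635, 0.0029, 0.1223]
tcp_rot: [-0.0, 0.974, -0.228, 0.0]
ft_force: [-5.4, 0.2, 17.2]
gripper_width: 0.256
grip_force: 60.0
```

Emit:
play_rows([
  {"grip": 1, "tx": 0, "ty": 0, "tz": -0.003, "wx": 0, "wy": 0, "wz": 0},
  {"grip": 1, "tx": 0, "ty": 0, "tz": -0.006, "wx": 0, "wy": 0, "wz": 0},
  {"grip": 1, "tx": 0, "ty": 0, "tz": -0.009, "wx": 0, "wy": 0, "wz": 0},
  {"grip": 1, "tx": 0, "ty": 0, "tz": -0.0105, "wx": 0, "wy": 0, "wz": 0},
  {"grip": 1, "tx": 0, "ty": 0, "tz": -0.0105, "wx": 0, "wy": 0, "wz": 0},
])

```text
t: 47.7
tool_pos: [0.6641, 0.0025, 0.1122]
tcp_rot: [0.0, 0.974, -0.228, 0.001]
ft_force: [-1.5, -1.9, 11.3]
gripper_width: 0.257
grip_force: 60.0
```

Emit:
play_rows([
  {"grip": 1, "tx": 0, "ty": 0, "tz": -0.0005, "wx": 0, "wy": 0, "wz": 0},
  {"grip": 1, "tx": 0, "ty": 0, "tz": -0.001, "wx": 0, "wy": 0, "wz": 0},
  {"grip": 1, "tx": 0, "ty": 0, "tz": -0.001, "wx": 0, "wy": 0, "wz": 0},
  {"grip": 1, "tx": 0, "ty": 0, "tz": -0.001, "wx": 0, "wy": 0, "wz": 0},
  {"grip": 1, "tx": 0, "ty": 0, "tz": -0.001, "wx": 0, "wy": 0, "wz": 0},
])

```text
t: 48.32
tool_pos: [0.6642, 0.0024, 0.112]
tcp_rot: [0.0, 0.974, -0.228, 0.002]
ft_force: [-4.1, -1.4, 16.6]
gripper_width: 0.256
grip_force: 60.0
```

Emit:
play_rows([
  {"grip": 1, "tx": 0, "ty": 0, "tz": 0.01, "wx": 0, "wy": 0, "wz": 0},
  {"grip": 1, "tx": 0, "ty": 0, "tz": 0.03, "wx": 0, "wy": 0, "wz": 0},
  {"grip": 1, "tx": 0, "ty": 0, "tz": 0.06, "wx": 0, "wy": 0, "wz": 0},
  {"grip": 1, "tx": 0, "ty": 0, "tz": 0.1, "wx": 0, "wy": 0, "wz": 0},
  {"grip": 1, "tx": -0.01, "ty": 0.01, "tz": 0.106, "wx": 0, "wy": 0, "wz": 0},
])

```text
t: 48.95
tool_pos: [0.6541, 0.0128, 0.2183]
tcp_rot: [-0.0, 0.974, -0.228, 0.002]
ft_force: [0.0, 0.1, -3.1]
gripper_width: 0.251
grip_force: 60.0
```

```bash
python3 - <<'E'
from h import *
robot.camera('wrist');p,o=wshot();st()
t=o['tool_pos'];u,v=wpix(p,o,t-[0,0,.1032]);print('tip exp px',u,v)
g=p['image'].min(axis=2);print(g[186:222:2,312:338:2])
E
```

```text
t 49.05 pos [0.6521 0.0141 0.2154] th -116.26 F [-1.2 -0.3 -3. ] w 0.254 gf 60.0
tip exp px 323.8938619457457 199.6678623555243
[[242 244 244 244 244 244 244 244 244 244 244 244 244]
 [227 243 244 244 244 244 244 244 244 244 244 244 244]
 [197 238 244 244 244 244 244 244 244 244 244 244 241]
 [211 210 243 244 244 244 244 244 244 244 244 244 219]
 [221 193 236 244 244 244 244 244 244 244 244 244 221]
 [222 218 215 242 244 243 241 242 244 244 244 244 233]
 [222 222 203 222 242 213 148 167 238 244 244 244 242]
 [222 222 218 192 220 126 100  96 212 244 244 244 244]
 [220 221 222 210 180 113 100  91 184 243 244 244 244]
 [210 222 222 219 169 111 100  94 167 239 244 244 244]
 [169 221 216 179 137 107  99  96 106 170 235 244 244]
 [105 191 160 118 109 105 100  96  93  93 145 234 244]
 [ 56 114 112 109 107 104 100  98  94  92  91 153 240]
 [ 69 101 106 107 107 107 107 103  99  98  94 103 215]
 [106 117 131 149 156 159 160 157 152 145 124 109 112]
 [149 179 187 195 197 194 192 192 191 191 187 176 137]
 [194 196 195 198 197 193 191 193 191 193 196 196 189]
 [198 196 196 198 197 193 192 193 192 193 196 196 194]]
```

Emit:
play_rows([
  {"grip": 1, "tx": -0.03, "ty": 0.023, "tz": 0, "wx": 0, "wy": 0, "wz": 0},
  {"grip": 1, "tx": -0.06, "ty": 0.046, "tz": 0, "wx": 0, "wy": 0, "wz": 0},
  {"grip": 1, "tx": -0.09, "ty": 0.07, "tz": 0, "wx": 0, "wy": 0, "wz": 0},
  {"grip": 1, "tx": -0.12, "ty": 0.093, "tz": 0, "wx": 0, "wy": 0, "wz": 0},
  {"grip": 1, "tx": -0.138, "ty": 0.108, "tz": -0.02, "wx": 0, "wy": 0, "wz": 0},
])

```text
t: 49.68
tool_pos: [0.5136, 0.1219, 0.1947]
tcp_rot: [0.0, 0.974, -0.227, -0.0]
ft_force: [0.1, -0.2, -3.4]
gripper_width: 0.255
grip_force: 60.0
```

Emit:
play_rows([
  {"grip": 1, "tx": 0, "ty": 0, "tz": -0.03, "wx": 0, "wy": 0, "wz": 0},
  {"grip": 1, "tx": 0, "ty": 0, "tz": -0.06, "wx": 0, "wy": 0, "wz": 0},
  {"grip": 1, "tx": 0, "ty": 0, "tz": -0.063, "wx": 0, "wy": 0, "wz": 0},
  {"grip": 1, "tx": 0, "ty": 0, "tz": -0.063, "wx": 0, "wy": 0, "wz": 0},
  {"grip": 1, "tx": 0, "ty": 0, "tz": -0.063, "wx": 0, "wy": 0, "wz": 0},
])

```text
t: 50.3
tool_pos: [0.5157, 0.121, 0.1333]
tcp_rot: [-0.0, 0.974, -0.228, 0.001]
ft_force: [-0.1, 0.3, -2.2]
gripper_width: 0.254
grip_force: 60.0
```

```bash
python3 - <<'E'
from h import *
o=st();print(o['tcp_rot'])
E
```

```text
t 50.3 pos [0.5157 0.121  0.1333] th -116.31 F [-0.1  0.3 -2.2] w 0.254 gf 60.0
[-2.52129352e-04  9.73761351e-01 -2.27570498e-01  6.59789980e-04]
```

Emit:
play_rows([
  {"grip": 1, "tx": -0.0007, "ty": 0, "tz": -0.003, "wx": 0, "wy": 0, "wz": 0},
  {"grip": 1, "tx": -0.0007, "ty": 0, "tz": -0.006, "wx": 0, "wy": 0, "wz": 0},
  {"grip": 1, "tx": -0.0007, "ty": 0, "tz": -0.009, "wx": 0, "wy": 0, "wz": 0},
  {"grip": 1, "tx": -0.0007, "ty": 0, "tz": -0.01, "wx": 0, "wy": 0, "wz": 0},
  {"grip": 1, "tx": -0.0007, "ty": 0, "tz": -0.012, "wx": 0, "wy": 0, "wz": 0},
])

```text
t: 50.92
tool_pos: [0.515, 0.121, 0.1219]
tcp_rot: [-0.0, 0.974, -0.228, 0.0]
ft_force: [-7.8, -1.2, 27.2]
gripper_width: 0.255
grip_force: 60.0
```

Emit:
play_rows([
  {"grip": 1, "tx": 0, "ty": 0, "tz": -0.003, "wx": 0, "wy": 0, "wz": 0},
  {"grip": 1, "tx": 0, "ty": 0, "tz": -0.006, "wx": 0, "wy": 0, "wz": 0},
  {"grip": 1, "tx": 0, "ty": 0, "tz": -0.009, "wx": 0, "wy": 0, "wz": 0},
  {"grip": 1, "tx": 0, "ty": 0, "tz": -0.0105, "wx": 0, "wy": 0, "wz": 0},
  {"grip": 1, "tx": 0, "ty": 0, "tz": -0.011, "wx": 0, "wy": 0, "wz": 0},
])

```text
t: 51.55
tool_pos: [0.5159, 0.121, 0.1117]
tcp_rot: [-0.0, 0.974, -0.227, 0.002]
ft_force: [-5.2, -2.5, 26.1]
gripper_width: 0.254
grip_force: 60.0
```

Emit:
play_rows([
  {"grip": 1, "tx": 0, "ty": 0, "tz": 0, "wx": 0, "wy": 0, "wz": 0},
  {"grip": 1, "tx": 0, "ty": 0, "tz": 0, "wx": 0, "wy": 0, "wz": 0},
  {"grip": 1, "tx": 0, "ty": 0, "tz": 0, "wx": 0, "wy": 0, "wz": 0},
  {"grip": 1, "tx": 0, "ty": 0, "tz": 0, "wx": 0, "wy": 0, "wz": 0},
  {"grip": 1, "tx": 0, "ty": 0, "tz": 0, "wx": 0, "wy": 0, "wz": 0},
])

```text
t: 52.18
tool_pos: [0.5158, 0.121, 0.1118]
tcp_rot: [-0.0, 0.974, -0.227, 0.002]
ft_force: [-4.6, -1.9, 23.8]
gripper_width: 0.251
grip_force: 60.0
```

Emit:
play_rows([
  {"grip": 1, "tx": 0, "ty": 0, "tz": 0.01, "wx": 0, "wy": 0, "wz": 0},
  {"grip": 1, "tx": 0, "ty": 0, "tz": 0.03, "wx": 0, "wy": 0, "wz": 0},
  {"grip": 1, "tx": 0, "ty": 0, "tz": 0.06, "wx": 0, "wy": 0, "wz": 0},
  {"grip": 1, "tx": 0, "ty": -0.01, "tz": 0.09, "wx": 0, "wy": 0, "wz": 0},
  {"grip": 1, "tx": 0, "ty": -0.036, "tz": 0.1, "wx": 0, "wy": 0, "wz": 0},
])

```text
t: 52.8
tool_pos: [0.515, 0.0852, 0.2109]
tcp_rot: [-0.0, 0.974, -0.227, 0.001]
ft_force: [-0.2, 0.3, -2.5]
gripper_width: 0.257
grip_force: 60.0
```

Emit:
play_rows([
  {"grip": 1, "tx": 0.002, "ty": -0.04, "tz": 0, "wx": 0, "wy": 0, "wz": 0},
  {"grip": 1, "tx": 0.004, "ty": -0.08, "tz": 0, "wx": 0, "wy": 0, "wz": 0},
  {"grip": 1, "tx": 0.007, "ty": -0.12, "tz": 0, "wx": 0, "wy": 0, "wz": 0},
  {"grip": 1, "tx": 0.009, "ty": -0.16, "tz": 0, "wx": 0, "wy": 0, "wz": 0},
  {"grip": 1, "tx": 0.0115, "ty": -0.2, "tz": 0, "wx": 0, "wy": 0, "wz": 0},
])

```text
t: 53.42
tool_pos: [0.5258, -0.1163, 0.2092]
tcp_rot: [-0.0, 0.974, -0.228, -0.0]
ft_force: [0.3, 0.8, -2.8]
gripper_width: 0.253
grip_force: 60.0
```

Emit:
play_rows([
  {"grip": 1, "tx": 0, "ty": 0, "tz": -0.02, "wx": 0, "wy": 0, "wz": 0},
  {"grip": 1, "tx": 0, "ty": 0, "tz": -0.05, "wx": 0, "wy": 0, "wz": 0},
  {"grip": 1, "tx": 0, "ty": 0, "tz": -0.075, "wx": 0, "wy": 0, "wz": 0},
  {"grip": 1, "tx": 0, "ty": 0, "tz": -0.077, "wx": 0, "wy": 0, "wz": 0},
  {"grip": 1, "tx": 0, "ty": 0, "tz": -0.077, "wx": 0, "wy": 0, "wz": 0},
])

```text
t: 54.05
tool_pos: [0.5263, -0.1151, 0.1331]
tcp_rot: [0.0, 0.974, -0.228, 0.0]
ft_force: [0.5, -1.2, -3.2]
gripper_width: 0.26
grip_force: 60.0
```

```bash
python3 - <<'E'
from h import *
robot.camera('wrist');o=st()
E
```

```text
t 54.1 pos [ 0.5265 -0.1152  0.1334] th -116.31 F [-0.4 -0.3 -2.7] w 0.255 gf 60.0
```

Emit:
play_rows([
  {"grip": 1, "tx": 0, "ty": 0, "tz": -0.003, "wx": 0, "wy": 0, "wz": 0},
  {"grip": 1, "tx": 0, "ty": 0, "tz": -0.006, "wx": 0, "wy": 0, "wz": 0},
  {"grip": 1, "tx": 0, "ty": 0, "tz": -0.009, "wx": 0, "wy": 0, "wz": 0},
  {"grip": 1, "tx": 0, "ty": 0, "tz": -0.01, "wx": 0, "wy": 0, "wz": 0},
  {"grip": 1, "tx": 0, "ty": 0, "tz": -0.012, "wx": 0, "wy": 0, "wz": 0},
])

```text
t: 54.72
tool_pos: [0.5265, -0.1152, 0.1218]
tcp_rot: [0.0, 0.974, -0.228, 0.001]
ft_force: [-5.9, 0.8, 23.9]
gripper_width: 0.253
grip_force: 60.0
```

Emit:
play_rows([
  {"grip": 1, "tx": 0, "ty": 0, "tz": -0.003, "wx": 0, "wy": 0, "wz": 0},
  {"grip": 1, "tx": 0, "ty": 0, "tz": -0.006, "wx": 0, "wy": 0, "wz": 0},
  {"grip": 1, "tx": 0, "ty": 0, "tz": -0.009, "wx": 0, "wy": 0, "wz": 0},
  {"grip": 1, "tx": 0, "ty": 0, "tz": -0.0105, "wx": 0, "wy": 0, "wz": 0},
  {"grip": 1, "tx": 0, "ty": 0, "tz": -0.011, "wx": 0, "wy": 0, "wz": 0},
])

```text
t: 55.35
tool_pos: [0.5279, -0.1156, 0.1118]
tcp_rot: [0.0, 0.974, -0.228, 0.003]
ft_force: [-2.2, -0.3, 23.9]
gripper_width: 0.255
grip_force: 60.0
```

Emit:
play_rows([
  {"grip": 1, "tx": 0, "ty": 0, "tz": 0, "wx": 0, "wy": 0, "wz": 0},
  {"grip": 1, "tx": 0, "ty": 0, "tz": 0, "wx": 0, "wy": 0, "wz": 0},
  {"grip": 1, "tx": 0, "ty": 0, "tz": 0, "wx": 0, "wy": 0, "wz": 0},
  {"grip": 1, "tx": 0, "ty": 0, "tz": 0, "wx": 0, "wy": 0, "wz": 0},
  {"grip": 1, "tx": 0, "ty": 0, "tz": 0, "wx": 0, "wy": 0, "wz": 0},
])

```text
t: 55.98
tool_pos: [0.5279, -0.1156, 0.1119]
tcp_rot: [0.0, 0.974, -0.228, 0.003]
ft_force: [-1.1, -0.5, 21.7]
gripper_width: 0.256
grip_force: 60.0
```

Emit:
play_rows([
  {"grip": 1, "tx": 0, "ty": 0, "tz": 0.01, "wx": 0, "wy": 0, "wz": 0},
  {"grip": 1, "tx": 0, "ty": 0, "tz": 0.03, "wx": 0, "wy": 0, "wz": 0},
  {"grip": 1, "tx": 0, "ty": 0, "tz": 0.06, "wx": 0, "wy": 0, "wz": 0},
  {"grip": 1, "tx": 0, "ty": 0, "tz": 0.09, "wx": 0, "wy": 0, "wz": 0},
  {"grip": 1, "tx": 0, "ty": 0, "tz": 0.107, "wx": 0, "wy": 0, "wz": 0},
])

```text
t: 56.6
tool_pos: [0.5261, -0.1151, 0.2176]
tcp_rot: [0.0, 0.974, -0.228, 0.0]
ft_force: [-0.3, -0.1, -3.4]
gripper_width: 0.255
grip_force: 60.0
```

Emit:
play_rows([
  {"grip": 1, "tx": -0.017, "ty": -0.042, "tz": 0, "wx": 0, "wy": 0, "wz": 0},
  {"grip": 1, "tx": -0.034, "ty": -0.084, "tz": 0, "wx": 0, "wy": 0, "wz": 0},
  {"grip": 1, "tx": -0.05, "ty": -0.126, "tz": 0, "wx": 0, "wy": 0, "wz": 0},
  {"grip": 1, "tx": -0.067, "ty": -0.168, "tz": 0, "wx": 0, "wy": 0, "wz": 0},
  {"grip": 1, "tx": -0.0855, "ty": -0.2104, "tz": 0, "wx": 0, "wy": 0, "wz": 0},
])

```text
t: 57.22
tool_pos: [0.4395, -0.3265, 0.2158]
tcp_rot: [-0.0, 0.974, -0.228, -0.001]
ft_force: [0.6, 0.4, -2.3]
gripper_width: 0.255
grip_force: 60.0
```

Emit:
play_rows([
  {"grip": 1, "tx": 0, "ty": 0, "tz": 0, "wx": 0, "wy": 0, "wz": 0},
  {"grip": 1, "tx": 0, "ty": 0, "tz": 0, "wx": 0, "wy": 0, "wz": 0},
  {"grip": 1, "tx": 0, "ty": 0, "tz": 0, "wx": 0, "wy": 0, "wz": 0},
  {"grip": 1, "tx": 0, "ty": 0, "tz": 0, "wx": 0, "wy": 0, "wz": 0},
  {"grip": 1, "tx": 0, "ty": 0, "tz": 0, "wx": 0, "wy": 0, "wz": 0},
])

```text
t: 57.85
tool_pos: [0.4407, -0.325, 0.2165]
tcp_rot: [-0.0, 0.974, -0.227, -0.0]
ft_force: [0.0, 0.4, -3.1]
gripper_width: 0.258
grip_force: 60.0
```

```bash
python3 - <<'E'
from h import *
o=st()
E
```

```text
t 57.85 pos [ 0.4407 -0.325   0.2165] th -116.27 F [ 0.   0.4 -3.1] w 0.258 gf 60.0
```

Emit:
play_rows([
  {"grip": 1, "tx": 0.0004, "ty": -0.0006, "tz": -0.02, "wx": 0, "wy": 0, "wz": 0},
  {"grip": 1, "tx": 0.0004, "ty": -0.0006, "tz": -0.04, "wx": 0, "wy": 0, "wz": 0},
  {"grip": 1, "tx": 0.0004, "ty": -0.0006, "tz": -0.06, "wx": 0, "wy": 0, "wz": 0},
  {"grip": 1, "tx": 0.0004, "ty": -0.0006, "tz": -0.08, "wx": 0, "wy": 0, "wz": 0},
  {"grip": 1, "tx": 0.0004, "ty": -0.0006, "tz": -0.09, "wx": 0, "wy": 0, "wz": 0},
])

```text
t: 58.48
tool_pos: [0.4407, -0.3257, 0.1256]
tcp_rot: [-0.0, 0.974, -0.227, -0.0]
ft_force: [-0.1, -0.3, -2.9]
gripper_width: 0.254
grip_force: 60.0
```

Emit:
play_rows([
  {"grip": 1, "tx": 0, "ty": 0, "tz": -0.006, "wx": 0, "wy": 0, "wz": 0},
  {"grip": 1, "tx": 0, "ty": 0, "tz": -0.012, "wx": 0, "wy": 0, "wz": 0},
  {"grip": 1, "tx": 0, "ty": 0, "tz": -0.016, "wx": 0, "wy": 0, "wz": 0},
  {"grip": 1, "tx": 0, "ty": 0, "tz": -0.018, "wx": 0, "wy": 0, "wz": 0},
  {"grip": 1, "tx": 0, "ty": 0, "tz": -0.0183, "wx": 0, "wy": 0, "wz": 0},
])

```text
t: 59.1
tool_pos: [0.441, -0.3261, 0.1083]
tcp_rot: [0.0, 0.974, -0.228, 0.0]
ft_force: [0.3, 0.5, -0.5]
gripper_width: 0.254
grip_force: 60.0
```

```bash
python3 - <<'E'
from h import *
o=st()
E
```

```text
t 59.1 pos [ 0.441  -0.3261  0.1083] th -116.31 F [ 0.3  0.5 -0.5] w 0.254 gf 60.0
```

Emit:
play_rows([
  {"grip": 0, "tx": 0, "ty": 0, "tz": 0, "wx": 0, "wy": 0, "wz": 0},
  {"grip": 0, "tx": 0, "ty": 0, "tz": 0, "wx": 0, "wy": 0, "wz": 0},
  {"grip": 0, "tx": 0, "ty": 0, "tz": 0, "wx": 0, "wy": 0, "wz": 0},
  {"grip": 0, "tx": 0, "ty": 0, "tz": 0, "wx": 0, "wy": 0, "wz": 0},
  {"grip": 0, "tx": 0, "ty": 0, "tz": 0.01, "wx": 0, "wy": 0, "wz": 0},
])

```text
t: 59.72
tool_pos: [0.4406, -0.3258, 0.118]
tcp_rot: [-0.0, 0.974, -0.228, -0.001]
ft_force: [0.0, -1.2, -0.5]
gripper_width: 0.505
grip_force: 0.0
```

Emit:
play_rows([
  {"grip": 0, "tx": 0, "ty": 0, "tz": 0.03, "wx": 0, "wy": 0, "wz": 0},
  {"grip": 0, "tx": 0, "ty": 0, "tz": 0.06, "wx": 0, "wy": 0, "wz": 0},
  {"grip": 0, "tx": 0, "ty": 0, "tz": 0.1, "wx": 0, "wy": 0, "wz": 0},
  {"grip": 0, "tx": -0.03, "ty": 0, "tz": 0.11, "wx": 0, "wy": 0, "wz": 0},
  {"grip": 0, "tx": -0.07, "ty": 0, "tz": 0.11, "wx": 0, "wy": 0, "wz": 0},
])

```text
t: 60.35
tool_pos: [0.3707, -0.3263, 0.2297]
tcp_rot: [0.001, 0.974, -0.227, 0.001]
ft_force: [-0.1, 0.6, -0.1]
gripper_width: 0.502
grip_force: 0.0
```

Emit:
play_rows([
  {"grip": 0, "tx": -0.03, "ty": 0.03, "tz": 0, "wx": 0, "wy": 0, "wz": 0},
  {"grip": 0, "tx": -0.05, "ty": 0.06, "tz": 0, "wx": 0, "wy": 0, "wz": 0},
  {"grip": 0, "tx": -0.05, "ty": 0.08, "tz": 0, "wx": 0, "wy": 0, "wz": 0},
  {"grip": 0, "tx": -0.05, "ty": 0.08, "tz": 0, "wx": 0, "wy": 0, "wz": 0},
  {"grip": 0, "tx": -0.05, "ty": 0.08, "tz": 0, "wx": 0, "wy": 0, "wz": 0},
])

```text
t: 60.98
tool_pos: [0.3217, -0.2466, 0.2284]
tcp_rot: [0.0, 0.974, -0.227, 0.0]
ft_force: [-0.7, 0.1, -0.8]
gripper_width: 0.496
grip_force: 0.0
```

```bash
python3 - <<'E'
from h import *
o=st();p=shot('top','t9.png');w=shot('wrist','w12.png');s=shot('side','s9.png')
A=cv2.resize(p['image'][160:280,260:450],(600,379),interpolation=cv2.INTER_CUBIC)
B=cv2.resize(s['image'][180:350,260:430],(200,200));B=cv2.copyMakeBorder(cv2.resize(s['image'][180:350,260:400],(310,376))[:,:],0,3,0,0,cv2.BORDER_CONSTANT)
cv2.imwrite('pics/fin.png',np.hstack([A[:,:490],B]))
E
```

```text
t 60.98 pos [ 0.3217 -0.2466  0.2284] th -116.27 F [-0.7  0.1 -0.8] w 0.496 gf 0.0
```

View pics/fin.png

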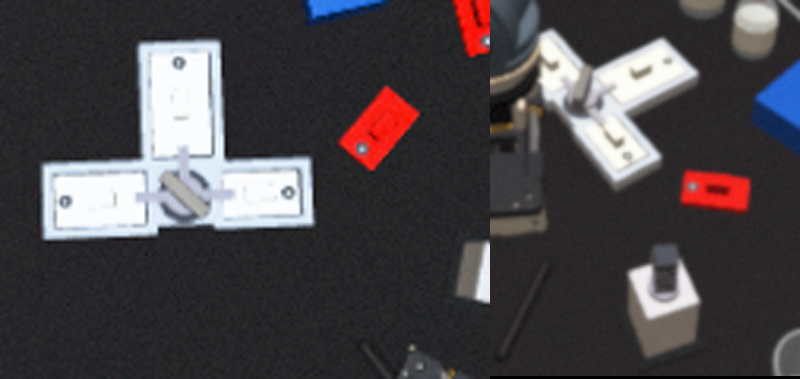

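The last picture shows all carriers locked in, discs outward at (178,63), (65,200) and (288,192), and the punch upright in its stand at (665,275). Handing in.

```bash
python3 -c "
from h import *
print(robot.job_done())"
```

```text
the job is handed in; nothing more can be done
None
```

The job is handed in at about 61 s: all three carriers are seated flush with discs outward, the nest is locked, the discs were punched big, medium, small, and the punch is back upright in its stand; no verdict came back.

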